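# Ready the dish scanner and hold its sprung lid just short of springing open

## Robot

A 6-joint arm with a two-finger parallel gripper is mounted at the origin on the work surface. World frame = base frame: x ahead of the robot, y to its left, z up, the work surface at z = 0. Lengths are in m, angles in rad, forces in N, time in s.
With the tool pointing down it reaches from about 0.325 to 0.9 m from the base axis. Payload 6.1 kg.
Tool frame: the origin (TCP) lies midway between the tips of the shut fingers; the grasp point (between the pads) lies 19 mm behind it (robot.grip_point_offset is the distance from the TCP to the grasp point, in m); x points along the fingers, y is the direction in which the jaws open and shut, and the axes are right-handed (so a half turn about x gives the same grasp; the last joint's range is limited). The gripper opens to 87 mm and grips with 3 to 60 N. Pads are 19 mm wide; open, the fingers measure 117 mm over their backs; the gripper's body (75 mm by 190 mm) begins 51 mm behind the grasp point.
Start: joints at [-1.359, 0.22, 1.526, -0, 1.395, -0.126], TCP at [0.207, -0.59, 0.223] pointing down, gripper open.
Joint ranges: [-2.98, 2.98], [-0.91, 2.08], [0.09, 2.57], [-1.24, 4.39], [0.2, 2.65], [-2.68, 2.68]. Speed limits (rad/s): [2.57, 2.57, 3.01, 3.14, 3.14, 3.14].

## Interface

Orientations are given as a unit quaternion [w, x, y, z].
In Python, from rig import robot, optics gives the robot as it stands.
- The arm moves only by the shell command python3 -m inch 'ROWS' [FORCE]. ROWS is JSON, a list of rows, each a list of 3 entries, a list of its own where there are three numbers: the turn, a rotation vector about the tool's x, y, z in degrees, then the shift along the tool's x, y, z in mm, then the opening in per cent of the stroke, from 0 (shut) to 100 (fully open). A call has exactly 10 rows; each row shifts and turns the commanded pose from where the row before left it, along the tool's axes as they then stand; what a row does not reach is not made up. A row lasts 1/12 s, in which the tool goes at most 41.7 mm and 7.16 degrees, less where a joint would pass 70% of its speed; a pose out of reach is approached as far as the arm can. A call is refused whole if a number of a shift passes 41.7 or a number of a turn 7.16, either way. A call with a gripper value outside its range is refused whole. The fingers move at their own pace and stop on an object; FORCE is the grip in N (left out, the last holds). Time passes only in rows, so rows that do not move let the fingers close, or fill a call up. It gives the time, the measured TCP pose, the force and the opening at its end, in the units of the state.
- robot.read_state(): the state, without advancing time (a new reading comes with each control period).
- optics.capture(name): name is "side" or "top" or "wrist"; returns a dict with "pixels" (480x640x3 uint8, red, green, blue), "camera_matrix" (3x3 intrinsics, pixels), "origin" and "attitude" of the camera in the world; the wrist camera has in their place "hand_eye" (4x4, takes a point from camera to tool coordinates, whose origin is the TCP and whose axes are the tool frame's). Camera axes: x right, y up, looking along -z (the intrinsics and any distortion apply to the point x, -y, -z); pixel columns grow to the right and rows downward; lengths in m; the calibration is good to about 2 mm. The wrist camera is an equidistant fisheye: a pixel r from the principal point sees the ray r / f radians off the axis. A picture is of the moment at which its call begins: read the wrist's pose just before it. There is no depth.
- robot.hand_in(): hands the job in, once; it reports no verdict.
The state is a dict: "time_s": time; "joints": joint angles; "joint_velocities": joint speeds; "joint_torque": joint torques, N m; "tool_pos": TCP position; "ee_rot": TCP orientation; "ft_force": force on the tool from outside, world axes, zero at the start; "wrist_torque": the same for the moment, N m; "gripper_width": opening from 0.0 (shut) to 1.0 (fully open).
Only numpy, scipy, OpenCV 4.12 (cv2) and the standard library are available. Lean on these libraries where they do the work, as an engineer would, in place of code of your own. Each camera call takes 0.05 s, during which the arm holds its last target.

## Task

Get the dish scanner ready for the next dish. Of the two grey flanged caps, take the one lying flange-down (the other lies flange-up and is dusty: leave it alone), set it without dropping it, still flange-down, fully home in the round pocket of the scanner's side deck, and let go of it. Then take the closed lid by its steel grip, raise it clearly past its balance point (60 degrees open) without letting it swing beyond 75 degrees, ease it back to just short of that point (about 50 to 55 degrees open), and finish there still holding the lid up with the fingers, cap still in its pocket and everything else on the bench left alone.

Things in the scene. Friction and masses are not known exactly. Their poses are not given: they have to be found in the camera images.
- scanner: White bench scanner, fixed. Origin: centre of the housing's underside, on the bench; x runs from its front (grip side) to its hinge side, y to the deck's side, z up; yaw within 0.25 rad. Housing 170 x 190 x 80 mm high; 113 mm high with lid shut. Grey side deck: x -80 to 60, y 95 to 215 mm, 40 mm high, round pocket in its top.
- lid (a joint): Lid angle, rad: 0 shut, grows as it opens, stop at 1.6. Lid 0.7 kg, 155 x 186 x 32 mm, hinged along the scanner's y; its grip end rises and swings to the scanner's +x. Sprung: balance point at 1.05 rad (60 deg). Below it the lid falls shut unless held (up to 2 N to lift at the grip, 0.4 N at 0.9 rad); above it the spring throws it open.
- lid_hinge (a point): Mid-point of the hinge line: 78 mm in x and 81 mm in z from the scanner's origin. Axes as the scanner's.
- lid_grip (a point): Centre of the lid's grip: steel roller fixed to the lid, 18 mm diameter, 30 mm long along y, on a tongue 18 mm wide, 40 mm ahead of the middle of the lid's front edge. 94 mm above the bench when shut, nothing beneath. In the lid's frame (turns with it about y) 200 mm to -x and 13 mm up from the hinge. Pinch its two flat ends from above; it can turn between the pads as the lid swings.
- pocket (a point): Centre of the floor of the round pocket in the side deck: 62 mm in diameter, 10 mm deep, floor 30 mm and deck top 40 mm above the bench. Centre is 70 mm beside the housing. Axes as the scanner's.
- clean_cap_mid (a point): Cap to be placed, lying flange-down: grey plastic, about 60 g, 40 mm high; flange 56 mm diameter, 11 mm high, foot edge chamfered, below; above it a 2 mm cone, then a plain barrel 34 mm diameter, 27 mm high, with closed flat top. Point: on its axis, 20 mm above its foot; z points from flange to closed top (up now). Fully home, this point is 20 mm above the pocket floor.
- used_cap_mid (a point): The same kind of cap lying flange-up, its open hollow side on top: leave it. Point on its axis, 20 mm above the bench; z up. The two caps may be either way round in position, at least 70 mm apart.
- drop_bottle: Bystander: small bottle, 26 mm in diameter, 65 mm high; origin at the centre of its foot.
- jar: Bystander: jar, 64 mm in diameter, 85 mm high; origin at its foot.
- beaker: Bystander: glass beaker, 70 mm in diameter, 85 mm high; origin at its foot.
- dish: Bystander: shallow open dish, 90 mm in diameter, 15 mm high; origin at its foot.
- tip_box: Bystander: blue box, 85 x 120 x 60 mm; origin at its underside.
- slide_box: Bystander: grey box, 80 x 100 x 32 mm; origin at its underside.

How it is judged:
By the outcome, as a careful person would: the job done as asked, in the order asked, and still so for the second after the job is handed in, while the arm keeps its last pose, push and grip.
It also fails if it takes over 64 s, if anything falls off the work surface, if the arm or the gripper's body presses on something with over 40 N, if the wrist force passes 120 N, or if a joint passes its speed limit or range.

## Working session

There is one attempt and no reset: what is moved stays moved. The work goes in short steps, Python scripts to look and compute and a shell command to move; the robot and the scene stay as the last step left them, time stands still between calls to the robot, and variables do not carry over. Pictures are saved under pics/ and viewed, and the job is handed in when it is done.

```bash
ls; mkdir -p pics; python3 - <<'E'
from rig import robot, optics
import cv2
s=robot.read_state();print(s, robot.grip_point_offset)
for n in ["side","top","wrist"]:
    c=optics.capture(n)
    cv2.imwrite(f"pics/{n}0.png",c["pixels"][:,:,::-1])
    print(n,{k:v for k,v in c.items() if k!="pixels"})
E
```

```text
pics
{'time_s': 0.0, 'joints': array([-1.35907672e+00,  2.21222350e-01,  1.52761087e+00, -7.62602192e-06,
        1.39468507e+00, -1.26104282e-01]), 'joint_velocities': array([ 1.78411110e-03, -6.21720681e-04, -1.05125360e-03, -5.93011027e-05,
        1.18575082e-03,  4.89164028e-04]), 'joint_torque': array([-1.19163665e-04, -4.94606245e+01, -3.87377322e+01,  6.98520709e-02,
        5.71840466e-02, -1.41831638e-04]), 'tool_pos': array([ 0.20700762, -0.58906958,  0.22143972]), 'ee_rot': array([-0.11819197, -0.69701123, -0.11955212,  0.69707481]), 'ft_force': array([-0.03374468,  1.29216562, -0.95254111]), 'wrist_torque': array([-0.01833048,  0.0594961 ,  0.00574093]), 'gripper_width': 1.001298884946636} 0.0187
side {'camera_matrix': array([[444.41198215,   0.        , 320.01186172],
       [  0.        , 444.41198215, 245.13441597],
       [  0.        ,   0.        ,   1.        ]]), 'origin': array([0.14097167, 0.74225085, 0.6461535 ]), 'attitude': array([-0.1925377 , -0.10328742,  0.46486615,  0.8579979 ])}
top {'camera_matrix': array([[465.23828735,   0.        , 325.65624808],
       [  0.        , 465.23828735, 239.97636975],
       [  0.        ,   0.        ,   1.        ]]), 'origin': array([ 0.37746285, -0.00817436,  1.15392172]), 'attitude': array([-0.70274368, -0.03987649,  0.05227234,  0.70839875])}
wrist {'camera_matrix': array([[371.64829954,   0.        , 315.35162947],
       [  0.        , 371.64829954, 236.79986051],
       [  0.        ,   0.        ,   1.        ]]), 'hand_eye': array([[ 2.66029297e-04,  2.94882124e-01, -9.55533601e-01,
        -1.62283064e-01],
       [ 9.99999588e-01,  7.51090422e-04,  5.10199041e-04,
         8.27006987e-04],
       [ 8.68140712e-04, -9.55533343e-01, -2.94881803e-01,
        -8.23534343e-02],
       [ 0.00000000e+00,  0.00000000e+00,  0.00000000e+00,
         1.00000000e+00]])}
```

View pics/top0.png

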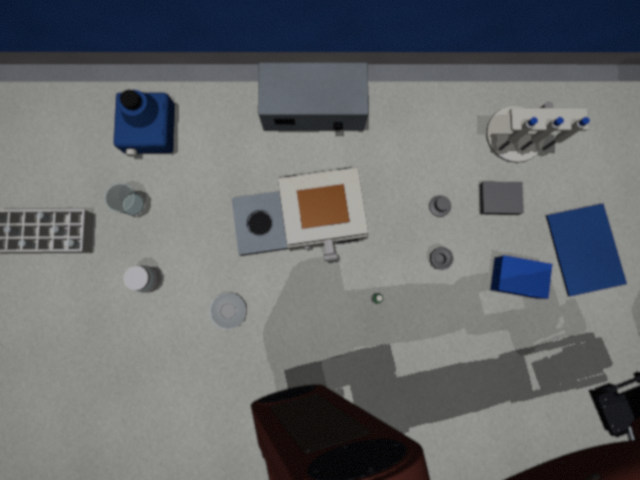

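View pics/side0.png

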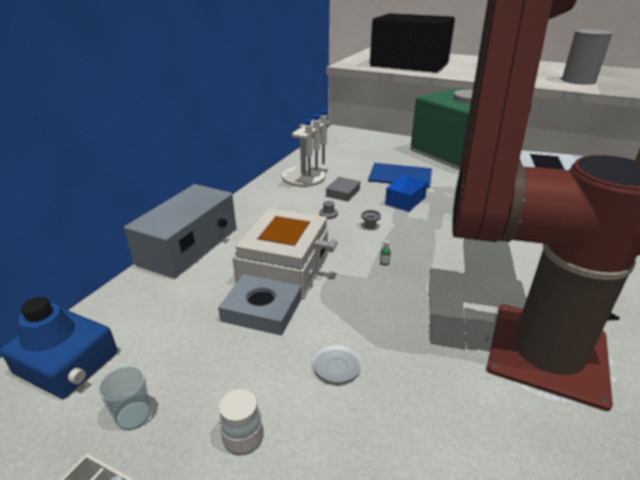

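View pics/wrist0.png

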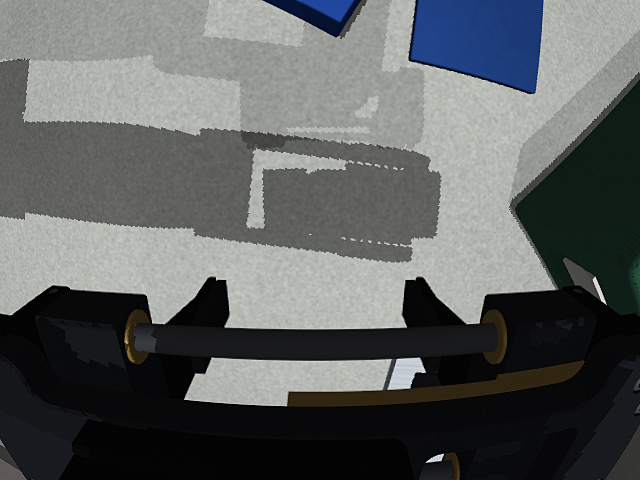

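The top view shows the flange-down cap at about (440,205), the used cap at (441,258), the scanner at (322,207) with its grip at (331,252), and the pocket at (260,222). The side view agrees: barrel-up at (329,209), flange-up at (371,218).

```bash
cat > h.py <<'E'
import numpy as np, cv2
from scipy.spatial.transform import Rotation as R
from rig import robot, optics
def rot(q): return R.from_quat([q[1],q[2],q[3],q[0]])
class Cam:
    def __init__(s,name):
        st=robot.read_state(); c=optics.capture(name); s.im=c["pixels"][:,:,::-1].copy(); s.K=c["camera_matrix"]; s.name=name
        if name=="wrist":
            T=np.eye(4);T[:3,:3]=rot(st["ee_rot"]).as_matrix();T[:3,3]=st["tool_pos"]
            M=T@c["hand_eye"]; s.Rm=M[:3,:3]; s.o=M[:3,3]
        else: s.Rm=rot(c["attitude"]).as_matrix(); s.o=np.array(c["origin"])
    def ray(s,u,v):
        x=(u-s.K[0,2])/s.K[0,0]; y=(v-s.K[1,2])/s.K[1,1]
        if s.name=="wrist":
            r=np.hypot(x,y); k=np.sin(r)/r if r>1e-9 else 1; d=np.array([x*k,-y*k,-np.cos(r)])
        else: d=np.array([x,-y,-1])
        return s.Rm@d
    def at(s,u,v,z):
        d=s.ray(u,v); return s.o+d*(z-s.o[2])/d[2]
    def px(s,p):
        q=(np.asarray(p)-s.o)@s.Rm; a,b,c=q[...,0],-q[...,1],-q[...,2]
        if s.name=="wrist":
            n=np.hypot(a,b); k=np.arctan2(n,c)/np.maximum(n,1e-9)
        else: k=1/c
        return np.stack([s.K[0,0]*a*k+s.K[0,2], s.K[1,1]*b*k+s.K[1,2]],-1)
    def crop(s,fn,x0,y0,w,h,k):
        cv2.imwrite("pics/"+fn,cv2.resize(s.im[y0:y0+h,x0:x0+w],None,fx=k,fy=k,interpolation=cv2.INTER_CUBIC))
E
python3 - <<'E'
from h import *
t=Cam("top"); t.crop("top1.png",220,150,250,150,3)
print(t.at(440,205,.04),t.at(441,258,.04),t.at(260,222,.03),t.at(331,252,.094))
s=Cam("side"); s.crop("side1.png",210,170,200,160,4)
E
```

```text
[ 0.6079755  -0.30934094  0.04      ] [ 0.47771135 -0.30639126  0.04      ] [0.57021107 0.13144027 0.03      ] [ 0.48855389 -0.03942308  0.094     ]
```

View pics/top1.png

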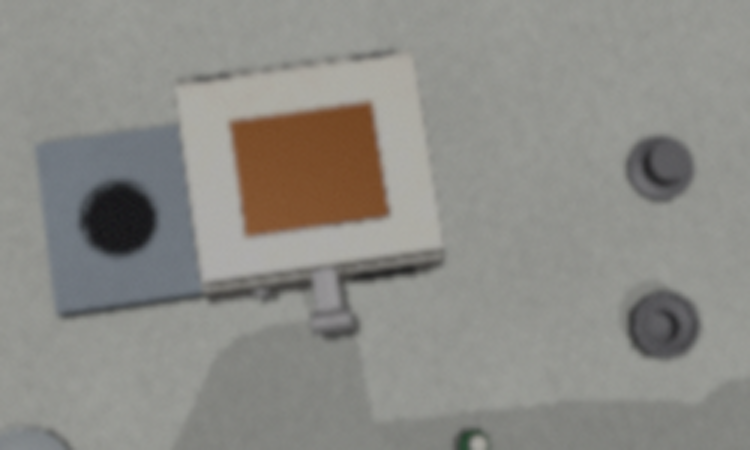

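View pics/side1.png

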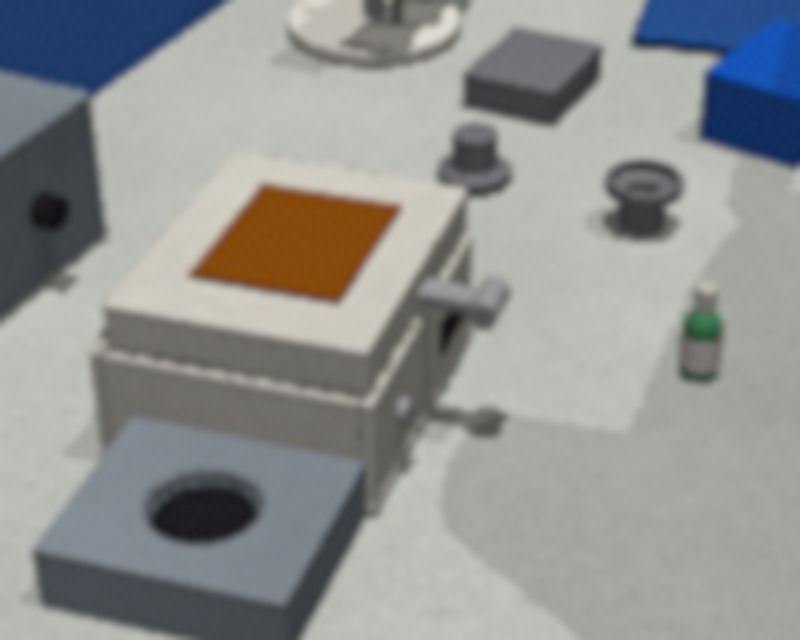

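```bash
cat > fit.py <<'E'
from h import *
from scipy.optimize import least_squares
t=Cam("top"); s=Cam("side")
T=lambda x,y:(x/3+220-1/3,y/3+150-1/3)   # resize half-px
S=lambda x,y:(x/4+210-3/8,y/4+170-3/8)
obs=[(t,T(178,85),(73,93,113)),(t,T(412,55),(73,-93,113)),(t,T(442,250),(-82,-93,113)),(t,T(205,285),(-82,93,113)),
(t,T(38,147),(60,215,40)),(t,T(60,313),(-80,215,40)),
(s,S(240,155),(73,-93,113)),(s,S(467,190),(-82,-93,113)),(s,S(368,355),(-82,93,113)),(s,S(105,308),(73,93,113)),
(s,S(38,550),(60,215,40)),(s,S(290,605),(-80,215,40))]
pk=[(t,T(119,217)),(s,S(204,505))]
def W(p,l): 
    c,n=np.cos(p[2]),np.sin(p[2]); l=np.array(l)/1000
    return np.array([p[0]+c*l[0]-n*l[1],p[1]+n*l[0]+c*l[1],l[2]])
def res(p):
    r=[c.px(W(p,l))-u for c,u,l in obs]+[c.px(W(p,(p[3]*1000,165,40)))-u for c,u in pk]
    return np.concatenate(r)
f=least_squares(res,[.59,-.03,.1,-.01],loss="soft_l1")
print(f.x,np.round(f.fun.reshape(-1,2),1).tolist())
print("pocket",W(f.x,(f.x[3]*1000,165,30)),"grip",W(f.x,(-122,0,94)))
print("grip proj", t.px(W(f.x,(-122,0,94))),T(334,322))
for n,a,b in[("clean",T(669,162),S(475,133)),("used",T(663,324),S(644,180))]:
    A=t.at(*a,.04);B=s.at(*b,.04);print(n,A,B)
print("flange",t.at(*T(660,168),.011))
E
python3 fit.py
```

```text
[ 0.59720826 -0.0219389   0.13810043 -0.00918956] [[-0.7, 0.5], [1.3, -0.6], [2.0, 0.2], [-0.5, 0.3], [-0.5, -0.2], [-0.8, 1.1], [-0.8, -2.0], [1.1, -1.7], [0.8, -1.7], [-0.1, -2.0], [-0.6, -1.0], [-0.2, -0.8], [-3.5, 1.3], [-1.3, 1.8]]
pocket [0.56539198 0.14022512 0.03      ] grip [ 0.47636979 -0.03873365  0.094     ]
grip proj [330.75525224 257.30141695] (331.0, 257.0)
clean [ 0.61126675 -0.31604257  0.04      ] [ 0.61041514 -0.31334311  0.04      ]
used [ 0.47852448 -0.30561682  0.04      ] [ 0.47497967 -0.29997418  0.04      ]
flange [ 0.6122753  -0.31626984  0.011     ]
```

```bash
cat > plan.py <<'E'
from h import *
import sys
# usage: plan x y z(TCP) jawyaw(rad, direction of tool y or its opposite)
def plan(x,y,z,jaw=None):
    st=robot.read_state(); Rm=rot(st["ee_rot"]).as_matrix(); p=st["tool_pos"]
    print("t",round(st["time_s"],2),"pos",np.round(p,4),"F",np.round(st["ft_force"],1),"w",round(st["gripper_width"]*87,1),"J",np.round(st["joints"],2))
    print("tool axes x,y,z:",np.round(Rm.T,3).tolist())
    if jaw is not None:
        ty=np.array([np.cos(jaw),np.sin(jaw),0]); ty*=np.sign(ty@Rm[:,1]); tx=np.array([0,0,-1.])
        D=np.stack([tx,ty,np.cross(tx,ty)],1)
    else: D=Rm
    rv=R.from_matrix(Rm.T@D).as_rotvec(degrees=True)
    d=np.array([x,y,z])-p
    print("turn deg",np.round(rv,2),"shift now-frame mm",np.round(1000*Rm.T@d,1),"final-frame mm",np.round(1000*D.T@d,1))
if __name__=="__main__":
    a=[float(v) for v in sys.argv[1:]]; plan(*a)
E
python3 plan.py .611 -.315 .15 0.0;python3 plan.py .611 -.315 .15 1.57
```

```text
t 0.35 pos [ 0.2071 -0.5895  0.2223] F [-0.4  0.3 -0. ] w 87.2 J [-1.36  0.22  1.53  0.    1.39 -0.13]
tool axes x,y,z: [[-0.0, 0.0, -1.0], [0.331, -0.944, -0.0], [-0.944, -0.331, -0.0]]
turn deg [-7.065e+01 -2.000e-02  2.000e-02] shift now-frame mm [  72.4 -125.1 -472. ] final-frame mm [  72.3  403.9 -274.5]
t 0.35 pos [ 0.2071 -0.5895  0.2223] F [-0.4  0.3 -0. ] w 87.2 J [-1.36  0.22  1.53  0.    1.39 -0.13]
tool axes x,y,z: [[-0.0, 0.0, -1.0], [0.331, -0.944, -0.0], [-0.944, -0.331, -0.0]]
turn deg [19.4  -0.    0.03] shift now-frame mm [  72.4 -125.1 -472. ] final-frame mm [  72.3 -274.8 -403.7]
```

```bash
cat > path.py <<'E'
# print per-row tool-frame shifts for straight world move with turning (about tool x)
import sys; from h import *
x,y,z,jaw,n=[float(v) for v in sys.argv[1:6]]; n=int(n)
st=robot.read_state(); Rm=rot(st["ee_rot"]).as_matrix(); p=st["tool_pos"]
y0=np.arctan2(Rm[1,1],Rm[0,1]); dy=(jaw-y0+np.pi)%(2*np.pi)-np.pi
d=(np.array([x,y,z])-p)*1000/n
print("turn/row",np.degrees(-dy/n))
for k in range(n):
    a=y0+dy*(k+1)/n; c,s=np.cos(a),np.sin(a)
    print(k,np.round([-d[2],d@[c,s,0],d@[s,-c,0]],1))
E
python3 path.py .611 -.315 .15 0.0 13
```

```text
turn/row -5.43447394473815
0 [  5.6  -6.1 -37.1]
1 [  5.6  -2.6 -37.5]
2 [  5.6   1.  -37.6]
3 [  5.6   4.5 -37.3]
4 [  5.6   8.  -36.7]
5 [  5.6  11.5 -35.8]
6 [  5.6  14.8 -34.5]
7 [  5.6  18.  -33. ]
8 [  5.6  21.  -31.1]
9 [  5.6  23.9 -29. ]
10 [  5.6  26.5 -26.6]
11 [  5.6  28.9 -24. ]
12 [  5.6  31.1 -21.1]
```

```bash
python3 -m inch '[[[-5.4,0,0],[5,-6,-37],100],[[-5.4,0,0],[5,-3,-37],100],[[-5.4,0,0],[5,1,-37],100],[[-5.4,0,0],[5,5,-37],100],[[-5.4,0,0],[5,8,-37],100],[[-5.4,0,0],[5,11,-36],100],[[-5.4,0,0],[5,15,-34],100],[[-5.4,0,0],[5,18,-33],100],[[-5.4,0,0],[5,21,-31],100],[[-5.4,0,0],[5,24,-29],100]]'; python3 plan.py .611 -.315 .12 0
```

```text
time_s: 1.18
tool_pos: [0.5373, -0.4095, 0.1724]
ee_rot: [-0.424, -0.566, -0.424, 0.566]
ft_force: [0.6, -0.3, -0.5]
gripper_width: 1.003
t 1.18 pos [ 0.5373 -0.4095  0.1724] F [ 0.6 -0.3 -0.5] w 87.3 J [-0.77  0.37  1.43 -0.    1.33 -0.48]
tool axes x,y,z: [[0.0, -0.0, -1.0], [0.959, -0.282, 0.0], [-0.282, -0.959, 0.0]]
turn deg [-1.638e+01  1.000e-02 -0.000e+00] shift now-frame mm [  52.3   44.1 -111.4] final-frame mm [ 52.4  73.7 -94.5]
```

```bash
python3 -m inch '[[[-5.4,0,0],[10,18,-36],100],[[-5.5,0,0],[10,21,-34],100],[[-5.5,0,0],[10,25,-31],100],[[0,0,0],[10,0,0],100],[[0,0,0],[0,0,0],100],[[0,0,0],[0,0,0],100],[[0,0,0],[0,0,0],100],[[0,0,0],[0,0,0],100],[[0,0,0],[0,0,0],100],[[0,0,0],[0,0,0],100]]'; python3 plan.py .611 -.315 .12 0
python3 - <<'E'
from h import *
w=Cam("wrist"); cv2.imwrite("pics/w1.png",w.im)
print(w.px(np.array([[.611,-.315,.04],[.611,-.315,.011],[.478,-.303,.04]])))
E
```

```text
time_s: 2.02
tool_pos: [0.6182, -0.325, 0.1335]
ee_rot: [0.499, 0.502, 0.498, -0.501]
ft_force: [-0.1, 0.4, -0.8]
gripper_width: 1.0
t 2.02 pos [ 0.6182 -0.325   0.1335] F [-0.1  0.4 -0.8] w 87.0 J [-0.6   0.46  1.4  -0.    1.29 -0.59]
tool axes x,y,z: [[0.001, -0.001, -1.0], [1.0, -0.006, 0.001], [-0.006, -1.0, 0.001]]
turn deg [-0.35  0.05 -0.06] shift now-frame mm [ 13.5  -7.3 -10. ] final-frame mm [ 13.5  -7.2 -10. ]
[[303.38174396 226.07510985]
 [304.44973901 216.22014593]
 [131.27474183 213.20982839]]
```

View pics/w1.png

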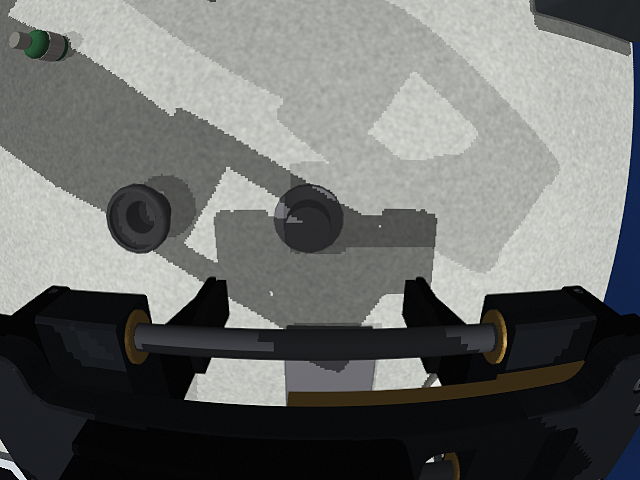

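```bash
python3 - <<'E'
from h import *
w=Cam("wrist"); im=cv2.convertScaleAbs(w.im,alpha=2.2,beta=10)
cv2.imwrite("pics/w2.png",cv2.resize(im[160:270,240:380],None,fx=5,fy=5,interpolation=cv2.INTER_CUBIC))
E
```

```text
(no output)
```

View pics/w2.png

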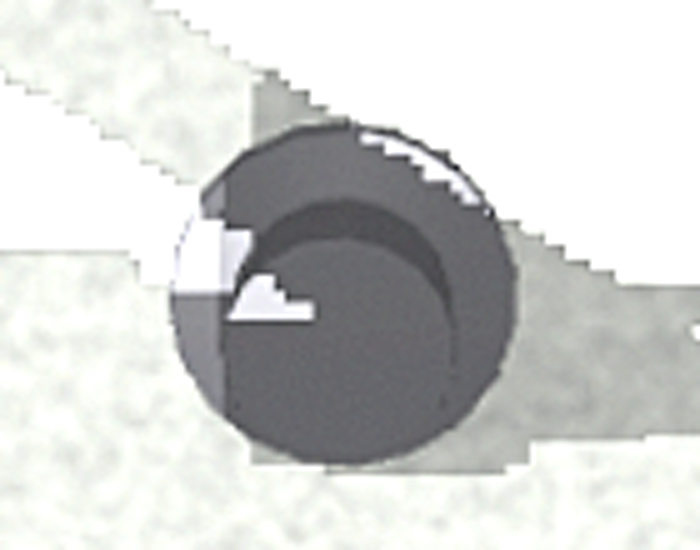

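```bash
python3 - <<'E'
from h import *
w=Cam("wrist")
print(w.at(307.5,230,.04),w.at(308.5,218,.011))
E
```

```text
[ 0.61396494 -0.31729734  0.04      ] [ 0.61422806 -0.31583323  0.011     ]
```

```bash
python3 -m inch '[[[0,0,0],[0,-4.7,-8.5],100],[[0,0,0],[20,0,0],100],[[0,0,0],[20,0,0],100],[[0,0,0],[20,0,0],100],[[0,0,0],[20,0,0],100],[[0,0,0],[15,0,0],100],[[0,0,0],[10,0,0],100],[[0,0,0],[0,0,0],100],[[0,0,0],[0,0,0],100],[[0,0,0],[0,0,0],100]]' 15; python3 plan.py .6135 -.3165 .0165 0
python3 - <<'E'
from h import *
w=Cam("wrist"); cv2.imwrite("pics/w3.png",w.im)
E
```

```text
time_s: 3.0
tool_pos: [0.6148, -0.3156, 0.029]
ee_rot: [0.5, 0.501, 0.498, -0.501]
ft_force: [-0.4, 0.3, -0.2]
gripper_width: 0.999
t 3.0 pos [ 0.6148 -0.3156  0.029 ] F [-0.4  0.3 -0.2] w 86.9 J [-0.59  0.56  1.47  0.    1.11 -0.58]
tool axes x,y,z: [[0.002, -0.001, -1.0], [1.0, -0.004, 0.002], [-0.004, -1.0, 0.001]]
turn deg [-0.24  0.06 -0.1 ] shift now-frame mm [12.5 -1.3  0.8] final-frame mm [12.5 -1.3  0.9]
```

View pics/w3.png

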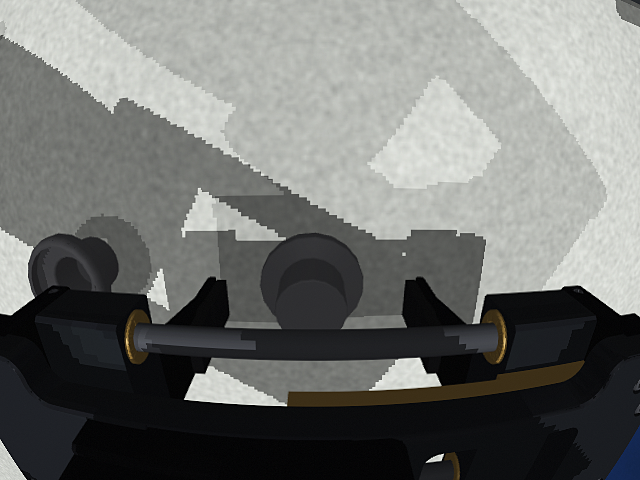

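The cap sits between the open fingers: barrel centre x≈311, finger midpoint ≈315. I'll lower and close.

```bash
python3 -m inch '[[[0,0,0],[8,-1,0.5],100],[[0,0,0],[4,0,0],100],[[0,0,0],[0,0,0],100],[[0,0,0],[0,0,0],30],[[0,0,0],[0,0,0],30],[[0,0,0],[0,0,0],30],[[0,0,0],[0,0,0],30],[[0,0,0],[0,0,0],30],[[0,0,0],[0,0,0],30],[[0,0,0],[0,0,0],30]]' 15; python3 plan.py .6135 -.3165 .0165 0
```

```text
time_s: 3.88
tool_pos: [0.6129, -0.3157, 0.0156]
ee_rot: [-0.499, -0.501, -0.499, 0.501]
ft_force: [0.3, 0.3, 0.3]
gripper_width: 0.553
t 3.88 pos [ 0.6129 -0.3157  0.0156] F [0.3 0.3 0.3] w 48.1 J [-0.59  0.57  1.48 -0.    1.09 -0.59]
tool axes x,y,z: [[0.0, -0.0, -1.0], [1.0, -0.004, 0.0], [-0.004, -1.0, 0.0]]
turn deg [-0.25  0.01 -0.  ] shift now-frame mm [-0.9  0.6  0.8] final-frame mm [-0.9  0.6  0.8]
```

```bash
python3 -m inch '[[[0,0,0],[0,0,0],20],[[0,0,0],[0,0,0],20],[[0,0,0],[0,0,0],20],[[0,0,0],[0,0,0],20],[[0,0,0],[0,0,0],20],[[0,0,0],[0,0,0],20],[[0,0,0],[-3,0,0],20],[[0,0,0],[-10,0,0],20],[[0,0,0],[-20,0,0],20],[[0,0,0],[-20,0,0],20]]' 20; python3 plan.py .6135 -.3165 .0165 0
```

```text
time_s: 4.72
tool_pos: [0.6123, -0.3152, 0.0689]
ee_rot: [-0.498, -0.501, -0.5, 0.501]
ft_force: [0.9, 0.0, -0.5]
gripper_width: 0.479
t 4.72 pos [ 0.6123 -0.3152  0.0689] F [ 0.9  0.  -0.5] w 41.6 J [-0.59  0.51  1.46 -0.    1.18 -0.59]
tool axes x,y,z: [[-0.002, 0.001, -1.0], [1.0, -0.004, -0.002], [-0.004, -1.0, -0.001]]
turn deg [-0.24 -0.06  0.09] shift now-frame mm [52.4  1.3  1.3] final-frame mm [52.4  1.2  1.3]
```

```bash
python3 - <<'E'
from h import *
w=Cam("wrist"); cv2.imwrite("pics/w4.png",w.im)
s=Cam("side"); s.crop("s4.png",280,150,140,100,5)
E
```

```text
(no output)
```

View pics/w4.png

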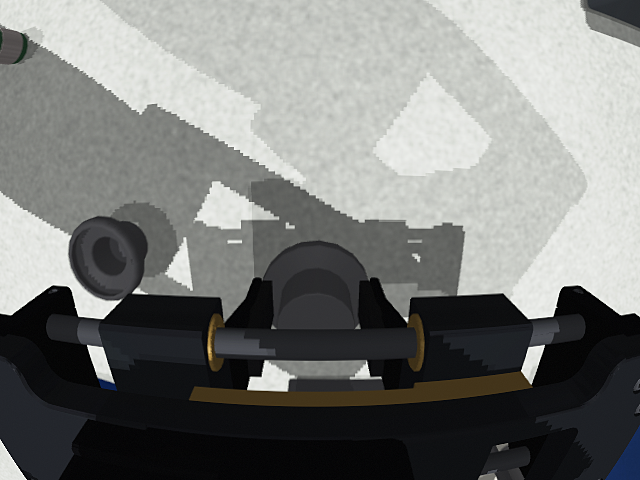

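View pics/s4.png

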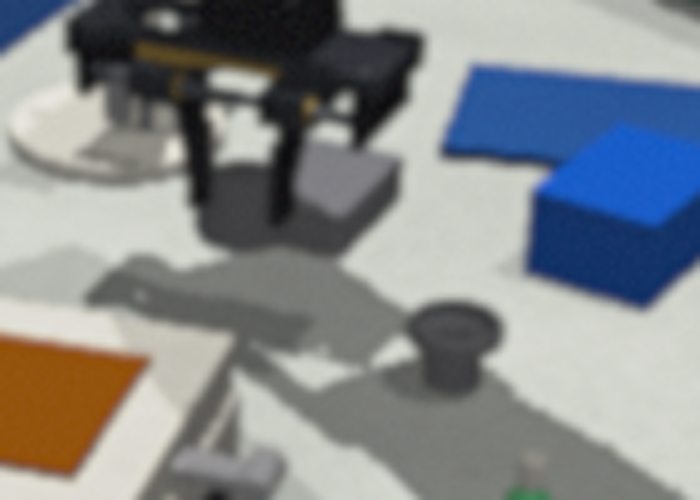

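```bash
python3 plan.py .565 .140 .19 0.138; python3 path.py .565 .14 .19 .138 14
```

```text
t 4.82 pos [ 0.6159 -0.3176  0.0742] F [ 0.6 -0.8  0.4] w 41.9 J [-0.59  0.5   1.46  0.    1.18 -0.59]
tool axes x,y,z: [[0.007, -0.005, -1.0], [1.0, -0.004, 0.007], [-0.004, -1.0, 0.005]]
turn deg [-8.15  0.3  -0.39] shift now-frame mm [-118.3  -52.  -456.8] final-frame mm [-115.8   12.6 -460.2]
turn/row -0.5820521650962694
0 [ -8.3  -3.4 -32.7]
1 [ -8.3  -3.1 -32.7]
2 [ -8.3  -2.8 -32.8]
3 [ -8.3  -2.4 -32.8]
4 [ -8.3  -2.1 -32.8]
5 [ -8.3  -1.8 -32.8]
6 [ -8.3  -1.4 -32.9]
7 [ -8.3  -1.1 -32.9]
8 [ -8.3  -0.8 -32.9]
9 [ -8.3  -0.4 -32.9]
10 [ -8.3  -0.1 -32.9]
11 [ -8.3   0.2 -32.9]
12 [ -8.3   0.6 -32.9]
13 [ -8.3   0.9 -32.9]
```

```bash
python3 -m inch '[[[0,0,0],[-25,0,0],20],[[0,0,0],[-30,0,0],20],[[-1,0,0],[-30,-4,-25],20],[[-1,0,0],[-30,-4,-35],20],[[-1,0,0],[0,-3,-35],20],[[-1,0,0],[0,-3,-35],20],[[-1,0,0],[0,-2,-35],20],[[-1,0,0],[0,-2,-35],20],[[-1,0,0],[0,-1,-35],20],[[-1,0,0],[0,-1,-35],20]]' 20
python3 -m inch '[[[0,0,0],[0,0,-35],20],[[0,0,0],[0,0,-35],20],[[0,0,0],[0,0,-35],20],[[0,0,0],[0,0,-35],20],[[0,0,0],[0,0,-20],20],[[0,0,0],[0,0,0],20],[[0,0,0],[0,0,0],20],[[0,0,0],[0,0,0],20],[[0,0,0],[0,0,0],20],[[0,0,0],[0,0,0],20]]' 20
python3 plan.py .565 .140 .19 0.138
python3 - <<'E'
from h import *
w=Cam("wrist"); cv2.imwrite("pics/w5.png",w.im)
t=Cam("top");t.crop("t5.png",220,150,160,110,5)
E
```

```text
time_s: 5.65
tool_pos: [0.5768, -0.049, 0.1803]
ee_rot: [0.533, 0.465, 0.533, -0.465]
ft_force: [-0.2, 0.6, -0.5]
gripper_width: 0.482
time_s: 6.48
tool_pos: [0.5561, 0.1067, 0.1805]
ee_rot: [0.532, 0.465, 0.532, -0.466]
ft_force: [-0.1, -0.1, -0.7]
gripper_width: 0.488
t 6.48 pos [0.5561 0.1067 0.1805] F [-0.1 -0.1 -0.7] w 42.4 J [ 0.05  0.11  1.73 -0.    1.3  -0.08]
tool axes x,y,z: [[-0.0, -0.0, -1.0], [0.991, 0.133, -0.0], [0.133, -0.991, 0.0]]
turn deg [-0.25  0.01  0.01] shift now-frame mm [ -9.5  13.3 -31.8] final-frame mm [ -9.5  13.4 -31.8]
```

View pics/w5.png

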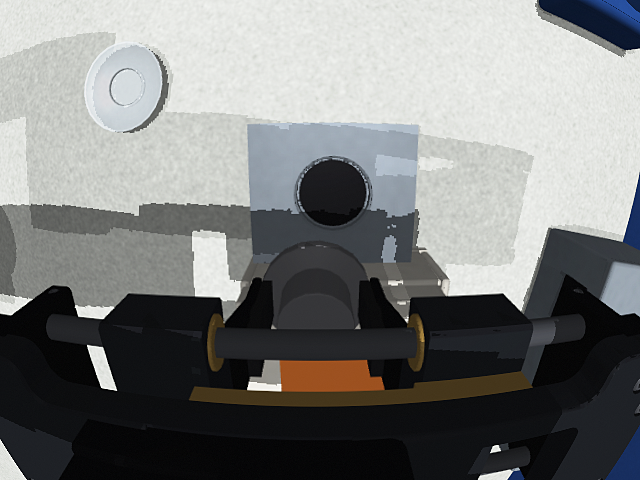

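```bash
cat > capov.py <<'E'
from h import *
import sys
def overlay(fn,oy,oz,ox=0.0156,box=(220,120,220,220)):
    w=Cam("wrist"); he=optics.capture("wrist")["hand_eye"]; 
    c=Cam("wrist"); c.Rm=he[:3,:3]; c.o=he[:3,3]   # tool frame
    im=cv2.convertScaleAbs(w.im,alpha=2,beta=20); k=3
    x0,y0,ww,hh=box; im=cv2.resize(im[y0:y0+hh,x0:x0+ww],None,fx=k,fy=k,interpolation=cv2.INTER_CUBIC)
    th=np.linspace(0,2*np.pi,80)
    # foot at tool x=+ox ; up is -x
    for h,r,col in[(.011,.028,(0,0,255)),(.04,.017,(0,255,0))]:
        P=np.stack([np.full(80,ox-h),oy+r*np.cos(th),oz+r*np.sin(th)],1)
        q=((c.px(P)-[x0,y0]+.5)*k-.5); cv2.polylines(im,[np.round(q*8).astype(int).reshape(-1,1,2)],True,col,1,shift=3)
    cv2.imwrite("pics/"+fn,im)
    return w
if __name__=="__main__":
    overlay(sys.argv[1],*[float(v)/1000 for v in sys.argv[2:]])
E
python3 capov.py ov1.png 0 0
python3 - <<'E'
from h import *
w=Cam("wrist")
g=cv2.cvtColor(w.im,cv2.COLOR_BGR2GRAY)[145:240,285:385]
m=(g<45).astype(np.uint8); n,l,s,c=cv2.connectedComponentsWithStats(m); 
for i in range(1,n):
    if s[i,4]>500: print(s[i],c[i]+[285,145])
print(w.at(333.5,191.5,.04), robot.read_state()["tool_pos"])
E
```

```text
[  15   15   66   67 3440] [332.4125     193.44854651]
[0.56841208 0.13576693 0.04      ] [0.55593322 0.10751826 0.1805383 ]
```

View pics/ov1.png

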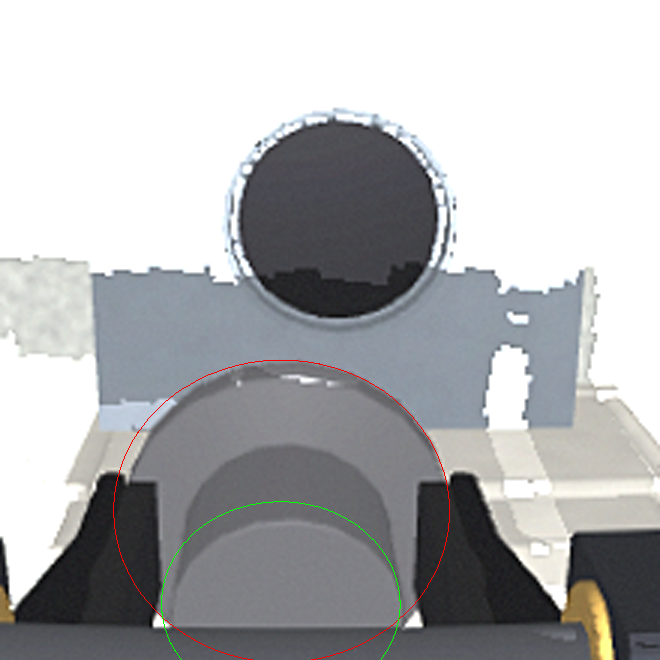

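```bash
python3 capov.py ov2.png 1 1 20; python3 capov.py ov3.png 1 2 24
```

```text
(no output)
```

View pics/ov2.png

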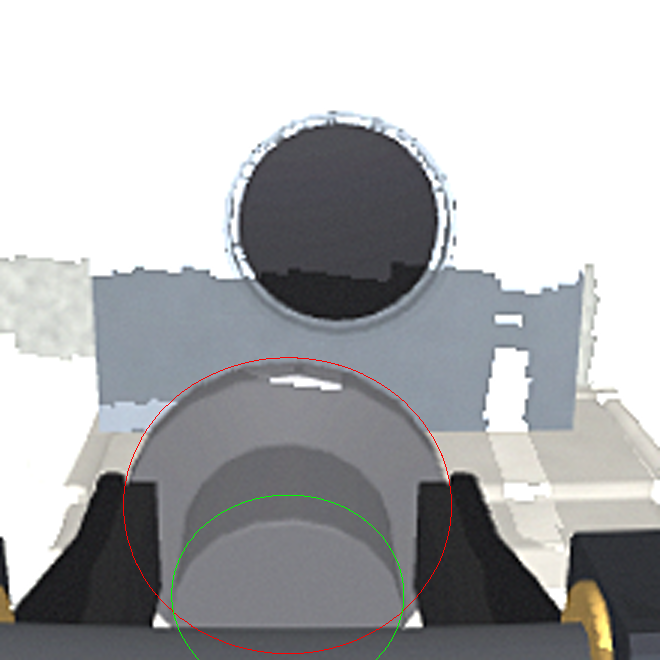

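View pics/ov3.png

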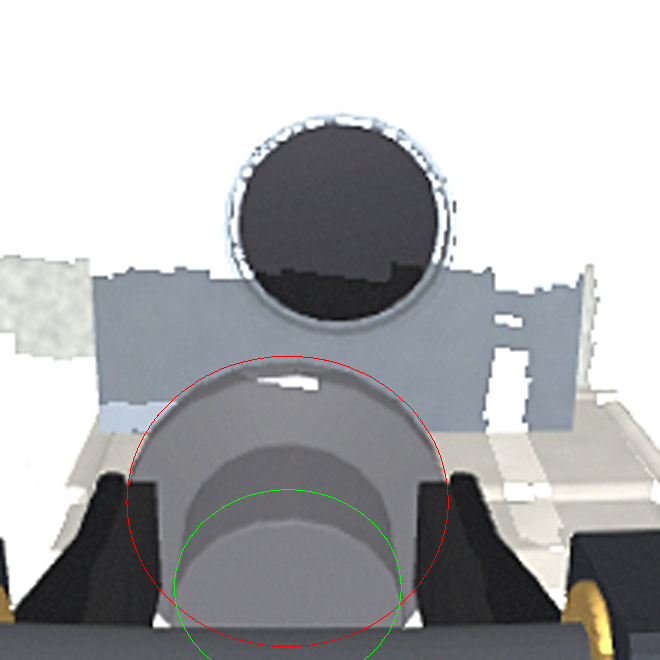

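```bash
python3 - <<'E'
from h import *
w=Cam("wrist"); im=cv2.convertScaleAbs(w.im,alpha=3,beta=0)
cv2.imwrite("pics/w6.png",cv2.resize(im[232:336,250:384],None,fx=5.9,fy=5.7,interpolation=cv2.INTER_CUBIC)[:, :])
E
```

```text
(no output)
```

View pics/w6.png

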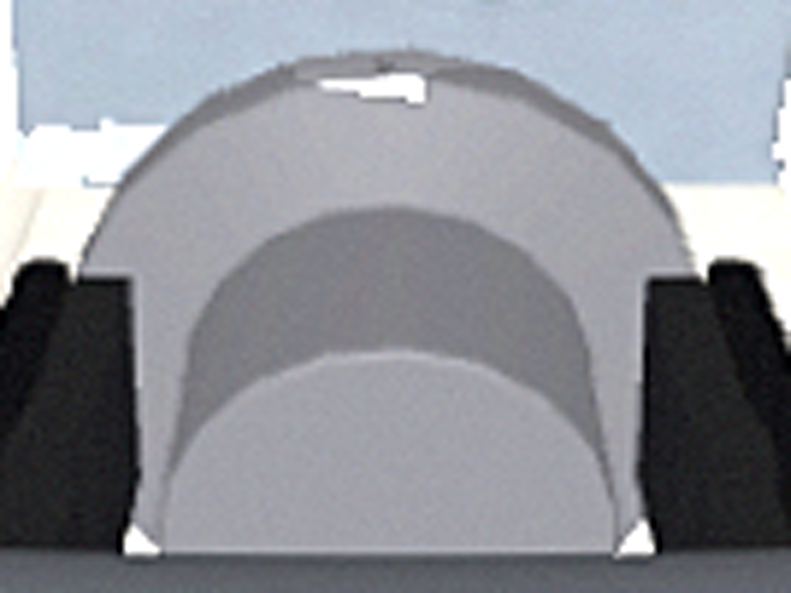

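```bash
python3 - <<'E'
from h import *
he=optics.capture("wrist")["hand_eye"]; c=Cam("wrist"); c.Rm=he[:3,:3]; c.o=he[:3,3]
for x in(0,-10,-19,-30):
  for z in(-9.5,0,9.5):
    for y in (-17,-21):
      print(x,y,z,(c.px(np.array([x,y,z])/1000)-[250,232])*[5.9,5.7])
s=Cam("side"); print(s.px(robot.read_state()["tool_pos"])); s.crop("s6.png",200,170,130,100,6)
E
```

```text
0 -17 -9.5 [163.27296663 269.98253511]
0 -21 -9.5 [114.3173751  269.63079537]
0 -17 0 [167.80615954 371.29256314]
0 -21 0 [119.80808003 370.79490582]
0 -17 9.5 [172.46693486 468.01061828]
0 -21 9.5 [125.45583357 467.38877252]
-10 -17 -9.5 [151.21292114 320.46058588]
-10 -21 -9.5 [ 99.62744873 319.9734428 ]
-10 -17 0 [156.4286804  425.82135939]
-10 -21 0 [105.94397278 425.17189556]
-10 -17 9.5 [161.76605805 525.91846638]
-10 -21 9.5 [112.41080968 525.13393391]
-19 -17 -9.5 [139.26799311 370.72976268]
-19 -21 -9.5 [ 85.0855416 370.0865864]
-19 -17 0 [145.22007403 479.85922446]
-19 -21 0 [ 92.29219036 479.03821531]
-19 -17 9.5 [151.28067324 583.02085439]
-19 -21 9.5 [ 99.63390462 582.0555143 ]
-30 -17 -9.5 [123.05537567 439.40304323]
-30 -21 -9.5 [ 65.36106421 438.51069357]
-30 -17 0 [130.10561435 553.2403627 ]
-30 -21 0 [ 73.8938676  552.15125443]
-30 -17 9.5 [137.2326915 660.0997985]
-30 -21 9.5 [ 82.52450573 658.85711957]
[266.84515104 234.86282712]
```

View pics/s6.png

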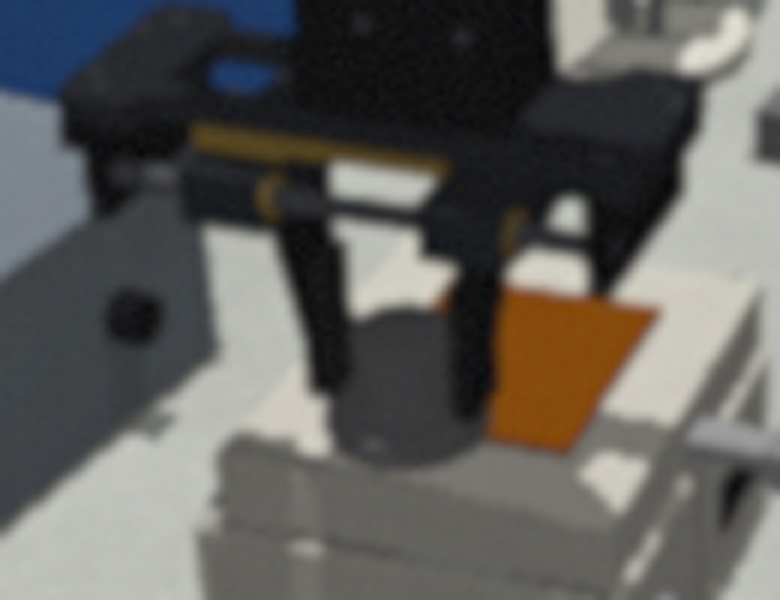

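```bash
cat > capfit.py <<'E'
from h import *
from scipy.optimize import least_squares
def fit(pts,label):
    # pts: list of (u,v,kind) in full px; kind: F flange top edge, B barrel base, D disc edge
    he=optics.capture("wrist")["hand_eye"]; c=Cam("wrist"); c.Rm=he[:3,:3]; c.o=he[:3,3]
    H={"F":(.011,.028),"B":(.013,.017),"D":(.04,.017)}
    th=np.linspace(0,2*np.pi,720)
    def res(p,tiltfree=True):
        ox,oy,oz,t=p; out=[]
        Q=R.from_euler("y",t).as_matrix()
        for u,v,k in pts:
            h,r=H[k]; P=np.stack([np.full(720,-h+.02),r*np.cos(th),r*np.sin(th)],1)@Q.T+[ox-.02,oy,oz]
            q=c.px(P); out.append(np.min(np.hypot(q[:,0]-u,q[:,1]-v)))
        return np.array(out)
    for tf in(0,1):
        f=least_squares(lambda p:res([*p[:3],p[3]*tf]),[.018,.001,.001,0.01],x_scale=[.01,.01,.01,.1],diff_step=1e-3)
        print(label,"foot x,y,z mm",np.round(f.x[:3]*1000,1),"tilt deg",round(np.degrees(f.x[3])*tf,1),"res",np.round(f.fun,1))
E
python3 - <<'E'
from capfit import *
T=lambda u,v:((u+.5)/5.9-.5+250,(v+.5)/5.7-.5+232)
p=[(390,78,"F"),(100,235,"F"),(672,235,"F"),(225,115,"F"),(550,115,"F"),(390,205,"B"),(200,330,"B"),(580,330,"B"),(270,245,"B"),(510,245,"B"),(390,347,"D"),(165,520,"D"),(615,520,"D"),(250,390,"D"),(530,390,"D")]
fit([(*T(u,v),k) for u,v,k in p],"held")
im=cv2.convertScaleAbs(cv2.imread("pics/w3.png"),alpha=3); cv2.imwrite("pics/w3c.png",cv2.resize(im[225:335,245:380],None,fx=5.8,fy=5.4,interpolation=cv2.INTER_CUBIC))
E
```

```text
held foot x,y,z mm [19.1  1.   4.2] tilt deg 0.0 res [0.4 0.  0.8 0.6 0.4 0.7 0.2 0.3 0.3 0.1 0.2 0.5 0.2 0.7 0.6]
held foot x,y,z mm [20.5  1.   4.6] tilt deg 1.0 res [0.3 0.1 0.7 0.5 0.3 0.4 0.1 0.4 0.6 0.3 0.3 0.2 0.2 0.4 0.2]
```

View pics/w3c.png

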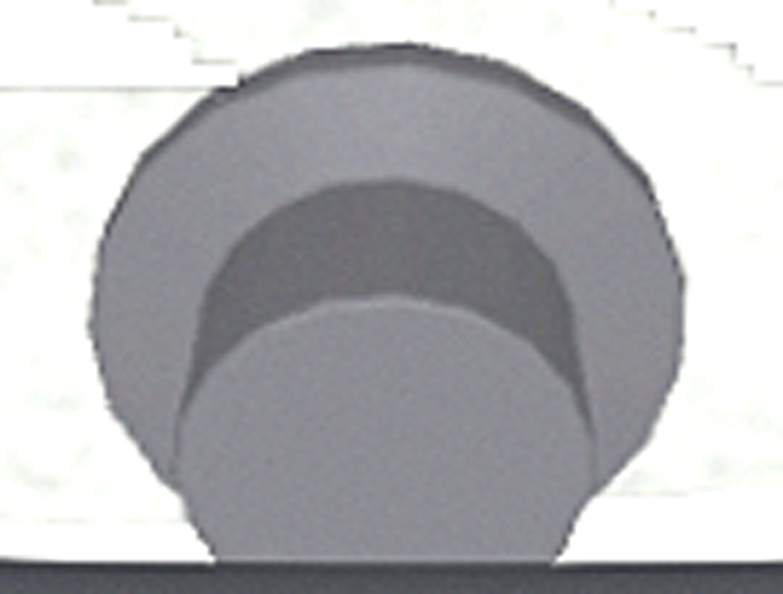

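```bash
python3 - <<'E'
from capfit import *
T=lambda u,v:((u+.5)/5.8-.5+245,(v+.5)/5.4-.5+225)
p=[(390,65,"F"),(92,320,"F"),(685,290,"F"),(155,160,"F"),(625,155,"F"),(390,182,"B"),(210,290,"B"),(570,290,"B"),(270,215,"B"),(510,215,"B"),(390,297,"D"),(178,450,"D"),(595,450,"D"),(250,345,"D"),(530,345,"D")]
fit([(*T(u,v),k) for u,v,k in p],"w3")
E
```

```text
w3 foot x,y,z mm [29.8 -0.8  3. ] tilt deg 0.0 res [0.3 0.5 0.9 0.1 0.7 0.1 0.6 0.5 0.6 0.6 0.1 0.1 0.6 1.1 0.6]
w3 foot x,y,z mm [31.6 -0.9  3.4] tilt deg 1.5 res [0.3 0.1 0.6 0.2 0.5 0.5 0.5 0.5 0.1 0.2 0.6 0.2 0.2 0.7 0. ]
```

```bash
python3 -m inch '[[[-0.2,0,0],[0,8,-16],20],[[0,0,0],[0,7,-16],20],[[0,0,0],[20,0,0],20],[[0,0,0],[25,0,0],20],[[0,0,0],[25,0,0],20],[[0,0,0],[15,0,0],20],[[0,0,0],[10,0,0],20],[[0,0,0],[0,0,0],20],[[0,0,0],[0,0,0],20],[[0,0,0],[0,0,0],20]]' 20
python3 - <<'E'
from h import *
P=[]
for i in range(4):
    P.append(robot.read_state()["tool_pos"]); w=Cam("wrist")
print(np.round(P,4), np.mean(P,0))
cv2.imwrite("pics/w7.png",w.im)
E
```

```text
time_s: 8.32
tool_pos: [0.5675, 0.1418, 0.087]
ee_rot: [0.534, 0.465, 0.533, -0.464]
ft_force: [-0.3, 0.3, 0.1]
gripper_width: 0.479
[[0.5675 0.1418 0.087 ]
 [0.5676 0.1418 0.0873]
 [0.5676 0.1418 0.0873]
 [0.5675 0.1418 0.0871]] [0.5675517  0.14179534 0.08718963]
```

View pics/w7.png

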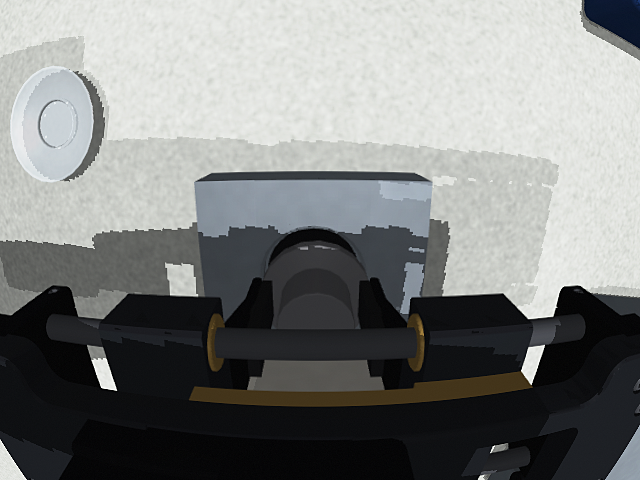

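```bash
python3 - <<'E'
from h import *
w=Cam("wrist"); im=cv2.convertScaleAbs(w.im,alpha=2.2)
A=w.at(195,181,.04);B=w.at(432,181,.04);print(A,B,np.linalg.norm(A-B),np.arctan2(*(B-A)[[1,0]]))
cv2.imwrite("pics/w7c.png",cv2.resize(im[205:300,240:395],None,fx=5,fy=5,interpolation=cv2.INTER_CUBIC))
E
```

```text
[0.49155114 0.18231757 0.04      ] [0.62923851 0.20129229 0.04      ] 0.13898867539494503 0.13694757361336043
```

View pics/w7c.png

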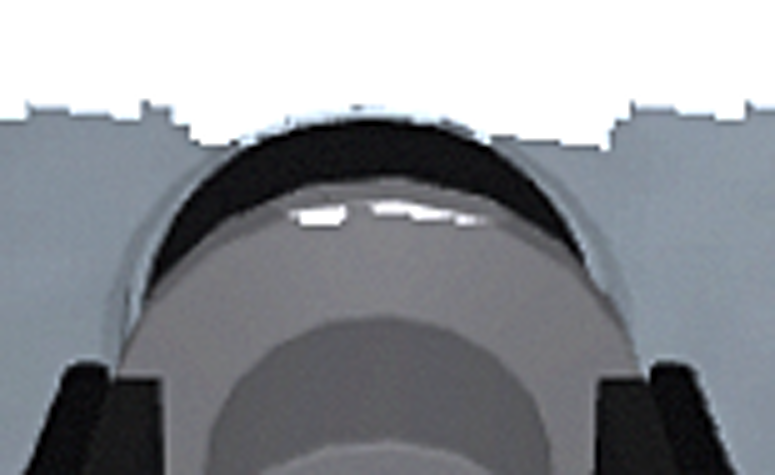

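```bash
cat > rim.py <<'E'
from capfit import *
T=lambda u,v:((u+.5)/5-.5+240,(v+.5)/5-.5+205)
he=optics.capture("wrist")["hand_eye"]; c=Cam("wrist"); c.Rm=he[:3,:3]; c.o=he[:3,3]
def at(u,v,x):
    d=c.ray(u,v); return (c.o+d*(x-c.o[0])/d[0])*1000
for name,x,pts in [("outer",.0872-.04,[(105,340),(130,260),(170,195),(240,140),(368,104),(490,135),(560,170),(605,240),(632,320)]),
                   ("dark floor",.0872-.03,[(150,285),(190,205),(250,148),(370,119),(480,140),(540,190),(585,260)])]:
    P=np.array([at(*T(*p),x) for p in pts]); 
    f=least_squares(lambda q:np.hypot(P[:,1]-q[0],P[:,2]-q[1])-q[2],[0,0,31]); print(name,np.round(f.x,1),np.round(f.fun,1))
    f=least_squares(lambda q:np.hypot(P[:,1]-q[0],P[:,2]-q[1])-31,[0,0]); print("  r31",np.round(f.x,1),np.round(f.fun,1))
p=[(380,205,"F"),(120,355,"F"),(635,355,"F"),(240,228,"F"),(520,228,"F"),(380,317,"B"),(212,435,"B"),(547,435,"B"),(290,350,"B"),(470,350,"B"),(380,443,"D"),(290,462,"D"),(470,462,"D")]
fit([(*T(u,v),k) for u,v,k in p],"cap")
E
python3 rim.py
```

```text
outer [ 0.2  9.6 32.5] [ 0.5 -0.4 -0.2 -0.1  0.3 -0.3  0.8 -0.3 -0.2]
  r31 [0.1 7.7] [ 1.7  0.3 -0.  -0.4 -0.2 -0.6  0.9  0.4  1.1]
dark floor [ 0.1 10.1 28.8] [ 0.1 -0.2  0.2 -0.2  0.3 -0.2  0. ]
  r31 [ 0.2 13. ] [-1.1 -0.5  0.6  0.4  0.7 -0.5 -1.2]
cap foot x,y,z mm [13.2  1.   1.9] tilt deg 0.0 res [0.6 0.1 0.6 1.2 1.4 0.5 0.2 0.  1.5 1.3 0.4 0.1 0.2]
cap foot x,y,z mm [12.   1.   1.6] tilt deg -0.7 res [0.5 0.2 0.8 1.3 1.4 0.8 0.3 0.1 1.3 1.1 0.2 0.2 0.1]
```

```bash
python3 -m inch '[[[0,0,0],[0,-0.8,4.5],20],[[0,0,0],[10,0,0],20],[[0,0,0],[8,0,0],20],[[0,0,0],[3,0,0],20],[[0,0,0],[0,0,0],20],[[0,0,0],[0,0,0],20],[[0,0,0],[0,0,0],20],[[0,0,0],[0,0,0],20],[[0,0,0],[0,0,0],20],[[0,0,0],[0,0,0],20]]' 20
python3 - <<'E'
from h import *
w=Cam("wrist"); im=cv2.convertScaleAbs(w.im,alpha=2.2)
cv2.imwrite("pics/w8c.png",cv2.resize(im[205:325,240:395],None,fx=5,fy=5,interpolation=cv2.INTER_CUBIC))
s=Cam("side"); s.crop("s8.png",200,190,130,100,6)
E
```

```text
time_s: 9.6
tool_pos: [0.5664, 0.1372, 0.0649]
ee_rot: [0.534, 0.464, 0.533, -0.464]
ft_force: [-1.3, -0.0, -0.7]
gripper_width: 0.48
```

View pics/w8c.png

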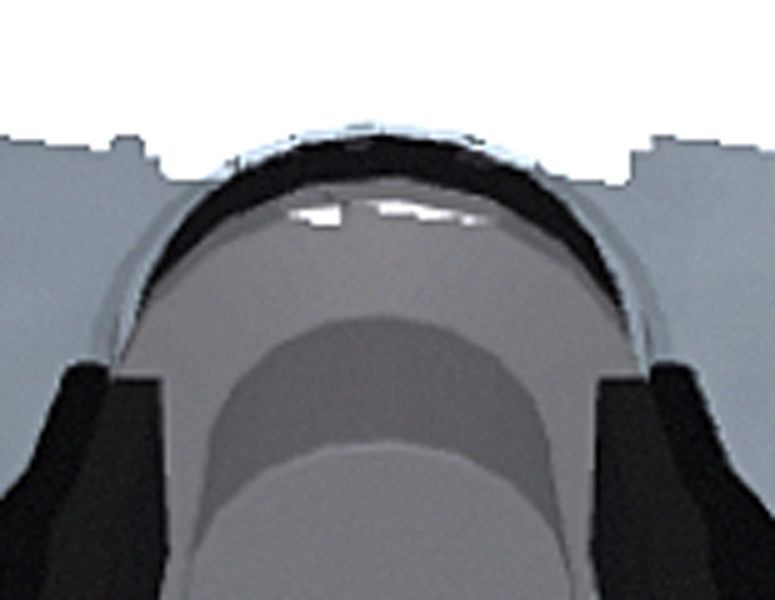

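View pics/s8.png

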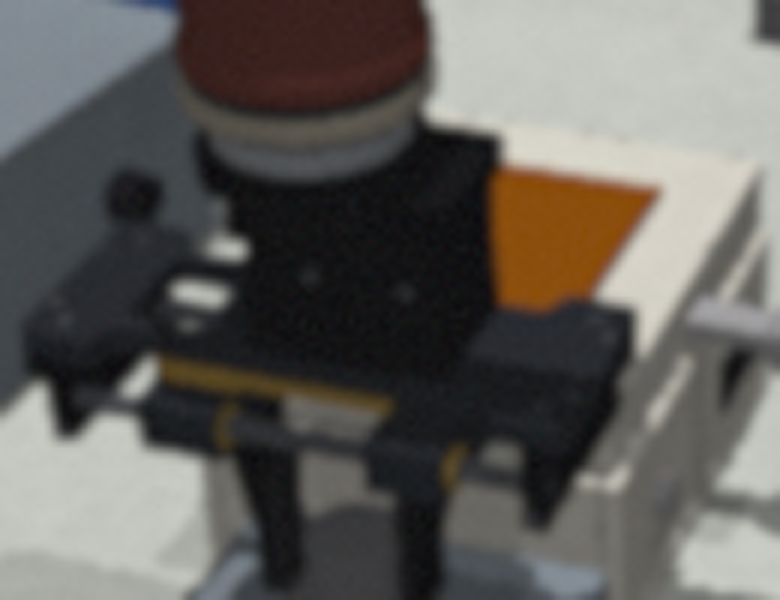

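```bash
cat > rim2.py <<'E'
from capfit import *
T=lambda u,v:((u+.5)/5-.5+240,(v+.5)/5-.5+205)
he=optics.capture("wrist")["hand_eye"]; c=Cam("wrist"); c.Rm=he[:3,:3]; c.o=he[:3,3]
def at(u,v,x):
    d=c.ray(u,v); return (c.o+d*(x-c.o[0])/d[0])*1000
z=robot.read_state()["tool_pos"][2]; print(z)
for name,x,pts in [("outer",z-.04,[(93,330),(120,260),(175,185),(270,140),(372,125),(480,140),(560,175),(620,240),(660,330)]),
                   ("inner",z-.04,[(115,350),(140,275),(215,185),(280,150),(380,130),(480,148),(540,175),(610,250),(640,330)])]:
    P=np.array([at(*T(*p),x) for p in pts]); 
    f=least_squares(lambda q:np.hypot(P[:,1]-q[0],P[:,2]-q[1])-q[2],[0,0,31]); print(name,np.round(f.x,1),np.round(f.fun,1))
    f=least_squares(lambda q:np.hypot(P[:,1]-q[0],P[:,2]-q[1])-31,[0,0]); print("  r31",np.round(f.x,1),np.round(f.fun,1))
p=[(380,207,"F"),(115,375,"F"),(640,375,"F"),(240,235,"F"),(520,235,"F"),(380,317,"B"),(212,435,"B"),(547,435,"B"),(290,350,"B"),(470,350,"B"),(380,441,"D"),(290,462,"D"),(470,462,"D"),(190,580,"D"),(570,580,"D")]
fit([(*T(u,v),k) for u,v,k in p],"cap")
E
python3 rim2.py
```

```text
0.06470525355478252
outer [ 0.7  4.8 32.4] [-0.2 -0.1  0.7 -0.1 -0.5 -0.2  0.4  0.  -0.1]
  r31 [0.7 3.1] [ 0.7  0.4  0.7 -0.4 -0.9 -0.5  0.4  0.4  0.9]
inner [ 1.3  2.8 29.3] [ 0.2 -0.2 -0.1 -0.1  0.  -0.   0.3  0.  -0.2]
  r31 [1.4 5. ] [-1.  -0.7  0.   0.2  0.5  0.3  0.4 -0.5 -1.4]
cap foot x,y,z mm [16.6  1.   3.4] tilt deg 0.0 res [0.3 0.3 0.3 0.7 0.9 0.7 0.4 0.5 1.3 1.1 0.4 0.2 0.1 0.7 0.5]
cap foot x,y,z mm [16.1  1.   3.3] tilt deg -0.1 res [0.3 0.2 0.4 0.7 0.9 0.8 0.3 0.5 1.2 1.  0.4 0.2 0.1 0.8 0.5]
```

```bash
python3 -m inch '[[[0,0,0],[2,0,0.4],20],[[0,0,0],[2,0,0],20],[[0,0,0],[2,0,0],20],[[0,0,0],[2,0,0],20],[[0,0,0],[2,0,0],20],[[0,0,0],[2,0,0],20],[[0,0,0],[1.5,0,0],20],[[0,0,0],[0,0,0],20],[[0,0,0],[0,0,0],20],[[0,0,0],[0,0,0],20]]' 20
python3 - <<'E'
from h import *
w=Cam("wrist"); im=cv2.convertScaleAbs(w.im,alpha=2.2)
cv2.imwrite("pics/w9c.png",cv2.resize(im[205:325,240:395],None,fx=5,fy=5,interpolation=cv2.INTER_CUBIC))
print(robot.read_state()["ft_force"])
E
```

```text
time_s: 10.73
tool_pos: [0.5663, 0.1367, 0.0511]
ee_rot: [0.534, 0.464, 0.533, -0.464]
ft_force: [-0.5, -0.1, -0.8]
gripper_width: 0.481
[ 0.80885704  0.50630275 -1.22859131]
```

View pics/w9c.png

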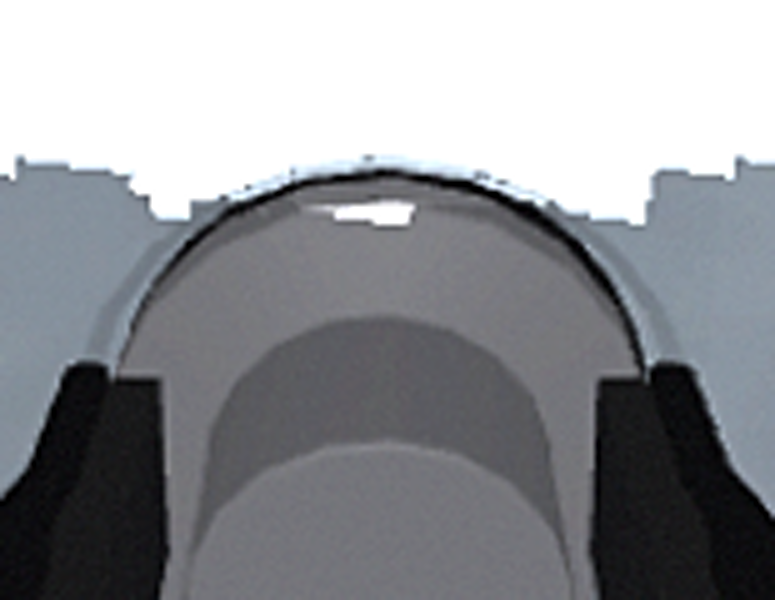

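The flange is entering the pocket, with rim clearance visible on both sides and no contact force yet. I'll keep lowering.

```bash
python3 -m inch '[[[0,0,0],[1,0.4,0],20],[[0,0,0],[1,0,0],20],[[0,0,0],[1,0,0],20],[[0,0,0],[0.5,0,0],20],[[0,0,0],[0.5,0,0],20],[[0,0,0],[0.5,0,0],20],[[0,0,0],[0,0,0],20],[[0,0,0],[0,0,0],20],[[0,0,0],[0,0,0],20],[[0,0,0],[0,0,0],20]]' 20
python3 - <<'E'
from h import *
w=Cam("wrist"); im=cv2.convertScaleAbs(w.im,alpha=2.2)
cv2.imwrite("pics/w10c.png",cv2.resize(im[205:325,240:395],None,fx=5,fy=5,interpolation=cv2.INTER_CUBIC))
print(robot.read_state()["ft_force"])
E
```

```text
time_s: 11.62
tool_pos: [0.5667, 0.1368, 0.0466]
ee_rot: [0.533, 0.464, 0.533, -0.464]
ft_force: [0.5, 0.3, -0.4]
gripper_width: 0.482
[ 0.459196    0.00814643 -0.24428016]
```

View pics/w10c.png

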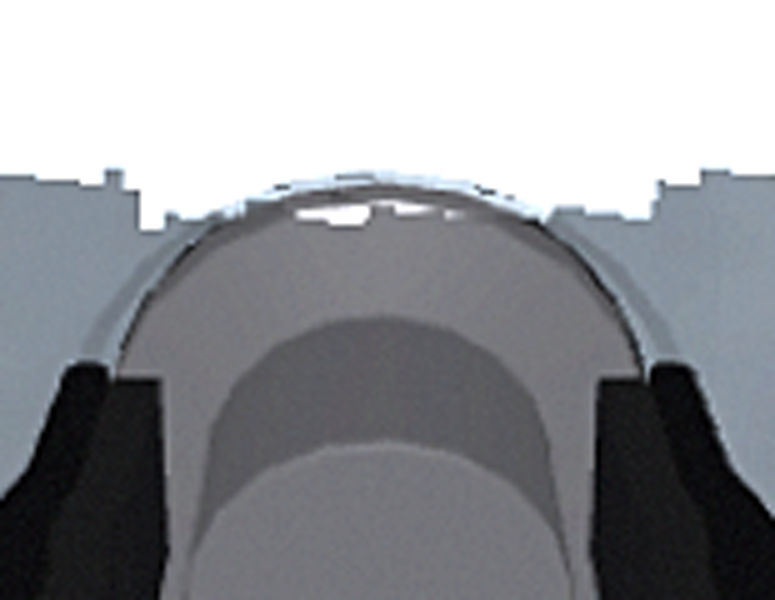

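```bash
python3 -m inch '[[[0,0,0],[0.5,0,0],20],[[0,0,0],[0.5,0,0],20],[[0,0,0],[0.5,0,0],20],[[0,0,0],[0.5,0,0],20],[[0,0,0],[0,0,0],20],[[0,0,0],[0,0,0],20],[[0,0,0],[0,0,0],20],[[0,0,0],[0,0,0],20],[[0,0,0],[0,0,0],20],[[0,0,0],[0,0,0],20]]' 20
```

```text
time_s: 12.5
tool_pos: [0.5667, 0.1368, 0.0453]
ee_rot: [0.534, 0.464, 0.533, -0.464]
ft_force: [-3.0, -0.1, 4.8]
gripper_width: 0.482
```

```bash
python3 -m inch '[[[0,0,0],[0.4,0,0],20],[[0,0,0],[0,0,0],20],[[0,0,0],[0,0,0],60],[[0,0,0],[0,0,0],80],[[0,0,0],[0,0,0],100],[[0,0,0],[0,0,0],100],[[0,0,0],[0,0,0],100],[[0,0,0],[0,0,0],100],[[0,0,0],[0,0,0],100],[[0,0,0],[0,0,0],100]]' 20
python3 -m inch '[[[0,0,0],[0,0,0],100],[[0,0,0],[0,0,0],100],[[0,0,0],[0,0,0],100],[[0,0,0],[-5,0,0],100],[[0,0,0],[-10,0,0],100],[[0,0,0],[-20,0,0],100],[[0,0,0],[-20,0,0],100],[[0,0,0],[-20,0,0],100],[[0,0,0],[0,0,0],100],[[0,0,0],[0,0,0],100]]' 20
python3 - <<'E'
from h import *
w=Cam("wrist"); im=cv2.convertScaleAbs(w.im,alpha=1.8)
cv2.imwrite("pics/w11.png",cv2.resize(im[130:300,200:440],None,fx=3.3,fy=3.3,interpolation=cv2.INTER_CUBIC))
s=Cam("side"); s.crop("s11.png",200,230,130,100,6)
E
```

```text
time_s: 13.33
tool_pos: [0.5666, 0.1368, 0.0441]
ee_rot: [0.533, 0.464, 0.533, -0.464]
ft_force: [-0.1, 0.3, -0.6]
gripper_width: 0.967
time_s: 14.17
tool_pos: [0.5682, 0.137, 0.1216]
ee_rot: [0.535, 0.465, 0.532, -0.463]
ft_force: [-0.7, -0.0, -0.2]
gripper_width: 1.001
```

View pics/w11.png

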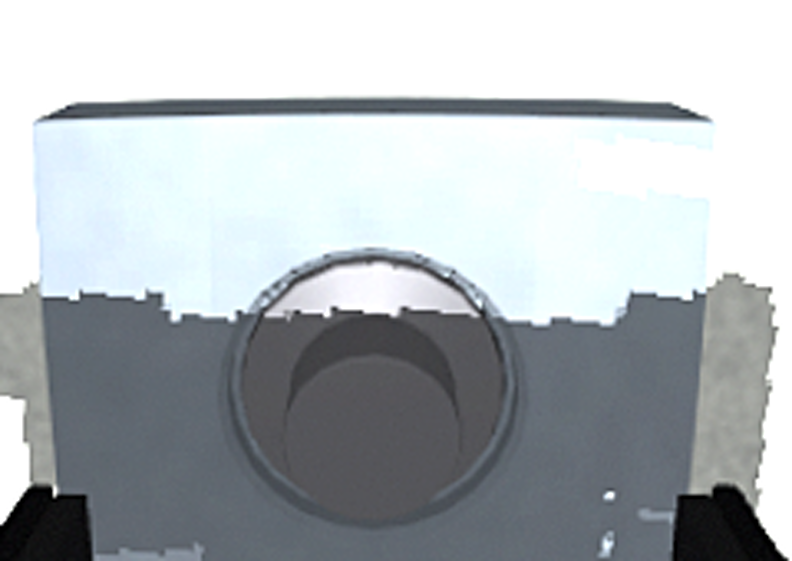

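View pics/s11.png

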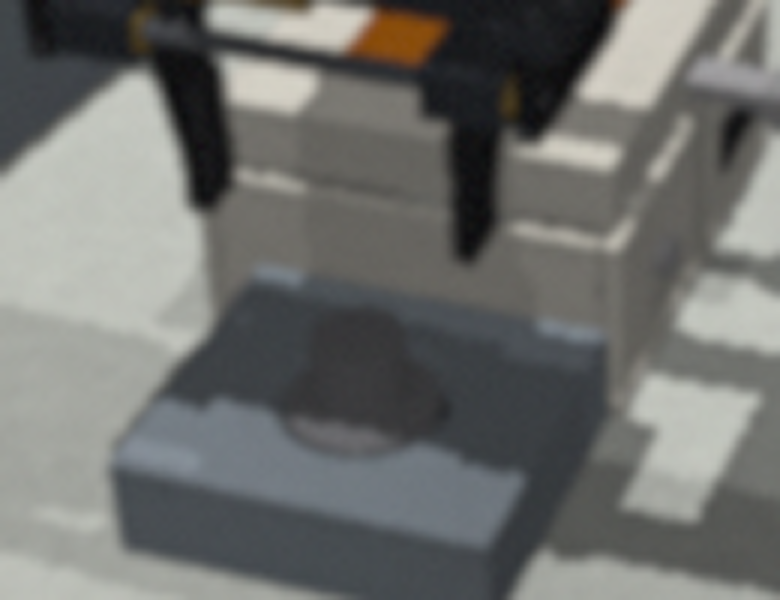

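```bash
python3 - <<'E'
from h import *
from scipy.optimize import least_squares
w=Cam("wrist"); T=lambda u,v:((u+.5)/3.3-.5+200,(v+.5)/3.3-.5+130)
def circ(pts,z,n):
    P=np.array([w.at(*T(*p),z) for p in pts])[:,:2]
    f=least_squares(lambda q:np.hypot(*(P-q[:2]).T)-q[2],[.567,.137,.02]); print(n,np.round(f.x*1000,1),np.round(f.fun*1000,1))
circ([(373,355),(312,383),(436,385),(287,430),(462,430),(330,505),(420,503)],.07,"disc")
circ([(373,317),(300,360),(446,360)],.043,"base")
circ([(373,262),(258,330),(487,325),(243,390),(505,390),(280,475),(470,475)],.041,"flange")
circ([(373,250),(232,330),(512,330),(228,390),(520,390),(370,522)],.04,"rim")
E
```

```text
disc [565.8 135.9  15.9] [ 0.3 -0.3 -0.5  0.2  0.5 -0.  -0.2]
base [565.6 134.9  16.7] [0. 0. 0.]
flange [565.9 135.   27.3] [ 0.3 -0.1 -0.1 -0.1 -0.2  0.   0.2]
rim [565.6 135.2  30.7] [-1.   1.1  0.7 -0.4 -0.  -0.3]
```

The cap is seated level and concentric: disc, flange and rim centres agree within 1 mm. Next is the lid grip.

```bash
python3 path.py .466 -.038 .21 1.709 14
```

```text
turn/row -6.425948817158027
0 [ -6.6 -10.   10.3]
1 [ -6.6 -11.1   9.1]
2 [ -6.6 -12.    7.8]
3 [ -6.6 -12.8   6.4]
4 [ -6.6 -13.5   5. ]
5 [ -6.6 -14.    3.4]
6 [ -6.6 -14.3   1.8]
7 [ -6.6 -14.4   0.2]
8 [ -6.6 -14.3  -1.4]
9 [ -6.6 -14.1  -3. ]
10 [ -6.6 -13.6  -4.5]
11 [ -6.6 -13.   -6. ]
12 [ -6.6 -12.3  -7.4]
13 [ -6.6 -11.4  -8.8]
```

```bash
python3 -m inch '[[[0,0,0],[-25,0,0],100],[[0,0,0],[-30,0,0],100],[[-6.4,0,0],[-33,-10,10],100],[[-6.4,0,0],[0,-11,9],100],[[-6.4,0,0],[0,-12,8],100],[[-6.4,0,0],[0,-13,6],100],[[-6.4,0,0],[0,-13.5,5],100],[[-6.4,0,0],[0,-14,3.5],100],[[-6.4,0,0],[0,-14,2],100],[[-6.4,0,0],[0,-14,0],100]]' 20
python3 -m inch '[[[-6.4,0,0],[0,-14,-1.5],100],[[-6.4,0,0],[0,-14,-3],100],[[-6.4,0,0],[0,-13.5,-4.5],100],[[-6.4,0,0],[0,-13,-6],100],[[-6.4,0,0],[0,-12,-7.5],100],[[-6.4,0,0],[0,-11,-9],100],[[0,0,0],[0,0,0],60],[[0,0,0],[0,0,0],60],[[0,0,0],[0,0,0],60],[[0,0,0],[0,0,0],60]]' 20
python3 plan.py .466 -.038 .16 1.709
python3 - <<'E'
from h import *
w=Cam("wrist"); cv2.imwrite("pics/w12.png",w.im)
print(w.px(np.array([[.4764,-.0387,.094]])))
E
```

```text
time_s: 15.15
tool_pos: [0.4975, 0.0446, 0.2057]
ee_rot: [0.681, 0.186, 0.683, -0.186]
ft_force: [-0.6, 0.4, -0.0]
gripper_width: 0.998
time_s: 15.98
tool_pos: [0.4477, -0.0226, 0.2068]
ee_rot: [0.705, -0.046, 0.706, 0.046]
ft_force: [-0.2, 0.5, 0.1]
gripper_width: 0.784
t 15.98 pos [ 0.4477 -0.0226  0.2068] F [-0.2  0.5  0.1] w 68.2 J [-0.23 -0.2   1.98  0.    1.36 -1.93]
tool axes x,y,z: [[-0.001, 0.0, -1.0], [-0.13, 0.992, 0.001], [0.992, 0.13, -0.0]]
turn deg [-0.46 -0.03 -0.03] shift now-frame mm [ 46.8 -17.7  16.2] final-frame mm [ 46.8 -17.8  16. ]
[[291.2251503  262.85370271]]
```

View pics/w12.png

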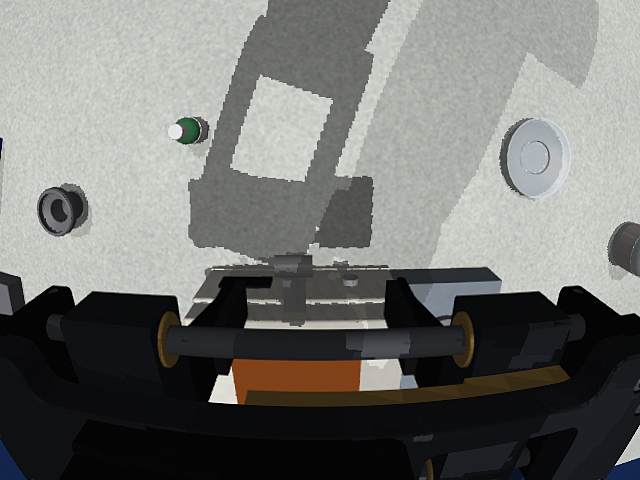

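```bash
python3 - <<'E'
from h import *
w=Cam("wrist"); print(w.at(292.5,266,.094),w.at(292.5,265,.1))
E
python3 plan.py .4764 -.0387 .125 1.709
```

```text
[ 0.47902962 -0.0373647   0.094     ] [ 0.47577124 -0.03737743  0.1       ]
t 16.08 pos [ 0.4477 -0.0226  0.207 ] F [ 0.5  0.4 -0.4] w 60.3 J [-0.23 -0.2   1.98  0.    1.36 -1.93]
tool axes x,y,z: [[-0.0, 0.0, -1.0], [-0.131, 0.991, 0.0], [0.991, 0.131, -0.0]]
turn deg [-0.39 -0.02 -0.01] shift now-frame mm [ 82.  -19.8  26.3] final-frame mm [ 82.  -19.9  26.2]
```

```bash
python3 -m inch '[[[-0.4,0,0],[0,-10,13],65],[[0,0,0],[0,-9,13],65],[[0,0,0],[20,0,0],65],[[0,0,0],[20,0,0],65],[[0,0,0],[20,0,0],65],[[0,0,0],[15,0,0],65],[[0,0,0],[0,0,0],65],[[0,0,0],[0,0,0],65],[[0,0,0],[0,0,0],65],[[0,0,0],[0,0,0],65]]' 20
python3 plan.py .4764 -.0387 .125 1.709
python3 - <<'E'
from h import *
w=Cam("wrist"); im=cv2.convertScaleAbs(w.im,alpha=2)
cv2.imwrite("pics/w13.png",cv2.resize(im[240:400,210:420],None,fx=3.7,fy=3.7,interpolation=cv2.INTER_CUBIC))
print(w.px(np.array([[.4764,-.0387,.094]])))
E
```

```text
time_s: 16.92
tool_pos: [0.4769, -0.0385, 0.1336]
ee_rot: [0.706, -0.049, 0.705, 0.049]
ft_force: [-0.5, 0.3, -0.0]
gripper_width: 0.649
t 16.92 pos [ 0.4769 -0.0385  0.1336] F [-0.5  0.3 -0. ] w 56.4 J [-0.25 -0.05  1.99  0.    1.2  -1.96]
tool axes x,y,z: [[0.002, -0.001, -1.0], [-0.138, 0.99, -0.001], [0.99, 0.138, 0.002]]
turn deg [0.04 0.13 0.05] shift now-frame mm [ 8.6 -0.1 -0.6] final-frame mm [ 8.6 -0.1 -0.6]
[[316.263865   265.10735128]]
```

View pics/w13.png

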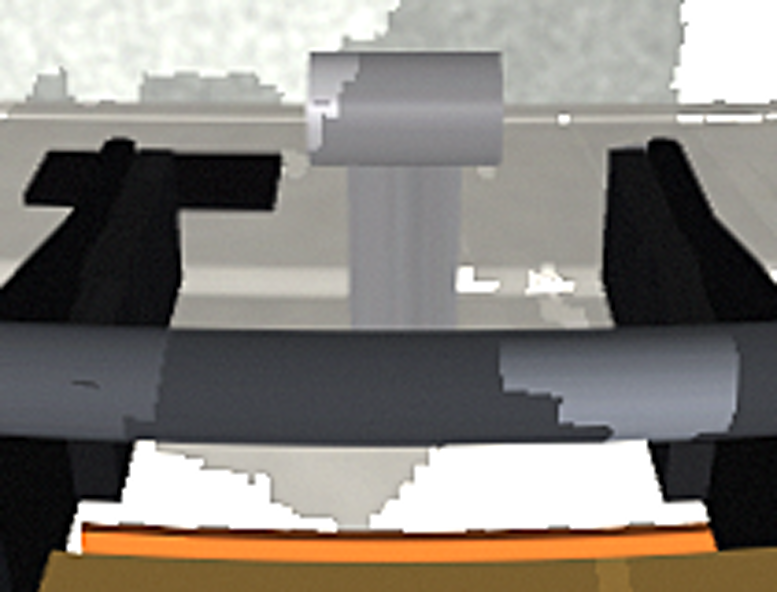

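```bash
python3 -m inch '[[[0,0,0],[0,1.8,2],65],[[0,0,0],[15,0,0],65],[[0,0,0],[15,0,0],65],[[0,0,0],[15,0,0],65],[[0,0,0],[10,0,0],65],[[0,0,0],[0,0,0],65],[[0,0,0],[0,0,0],65],[[0,0,0],[0,0,0],65],[[0,0,0],[0,0,0],65],[[0,0,0],[0,0,0],65]]' 20
python3 plan.py .479 -.037 .076 1.709
python3 - <<'E'
from h import *
w=Cam("wrist"); im=cv2.convertScaleAbs(w.im,alpha=2)
cv2.imwrite("pics/w14.png",cv2.resize(im[240:400,210:420],None,fx=3.7,fy=3.7,interpolation=cv2.INTER_CUBIC))
E
```

```text
time_s: 17.8
tool_pos: [0.4784, -0.0365, 0.0781]
ee_rot: [0.706, -0.049, 0.705, 0.049]
ft_force: [-0.3, 0.4, -0.7]
gripper_width: 0.652
t 17.8 pos [ 0.4784 -0.0365  0.0781] F [-0.3  0.4 -0.7] w 56.7 J [-0.24  0.03  2.03  0.    1.08 -1.95]
tool axes x,y,z: [[0.002, -0.0, -1.0], [-0.138, 0.99, -0.001], [0.99, 0.138, 0.002]]
turn deg [0.03 0.1  0.04] shift now-frame mm [ 2.1 -0.6  0.6] final-frame mm [ 2.1 -0.6  0.6]
```

View pics/w14.png

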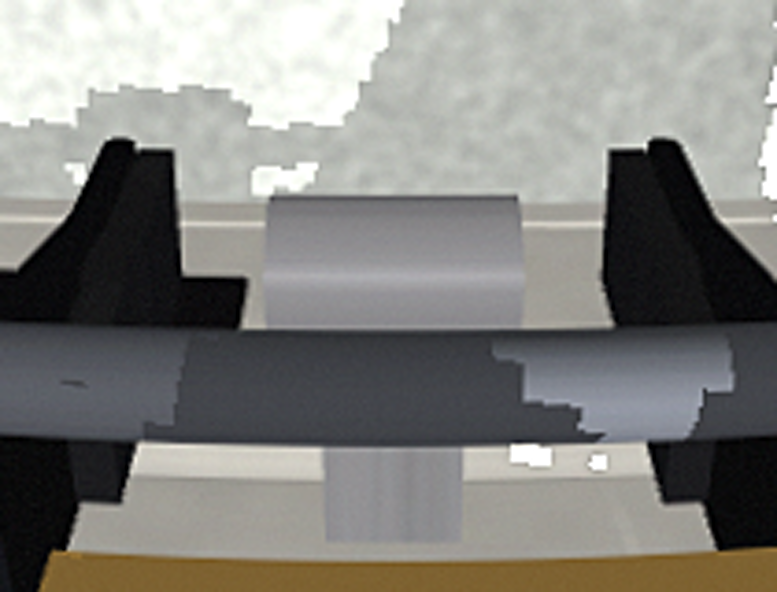

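```bash
python3 -m inch '[[[0,0,0],[2,0,0],65],[[0,0,0],[0,0,0],20],[[0,0,0],[0,0,0],20],[[0,0,0],[0,0,0],20],[[0,0,0],[0,0,0],20],[[0,0,0],[0,0,0],20],[[0,0,0],[0,0,0],20],[[0,0,0],[0,0,0],20],[[0,0,0],[0,0,0],20],[[0,0,0],[0,0,0],20]]' 20
python3 - <<'E'
from h import *
w=Cam("wrist"); im=cv2.convertScaleAbs(w.im,alpha=2)
cv2.imwrite("pics/w15.png",cv2.resize(im[240:400,210:420],None,fx=3.7,fy=3.7,interpolation=cv2.INTER_CUBIC))
E
```

```text
time_s: 18.68
tool_pos: [0.4776, -0.0364, 0.0752]
ee_rot: [0.705, -0.049, 0.705, 0.049]
ft_force: [-0.8, -0.6, -0.2]
gripper_width: 0.34
```

View pics/w15.png

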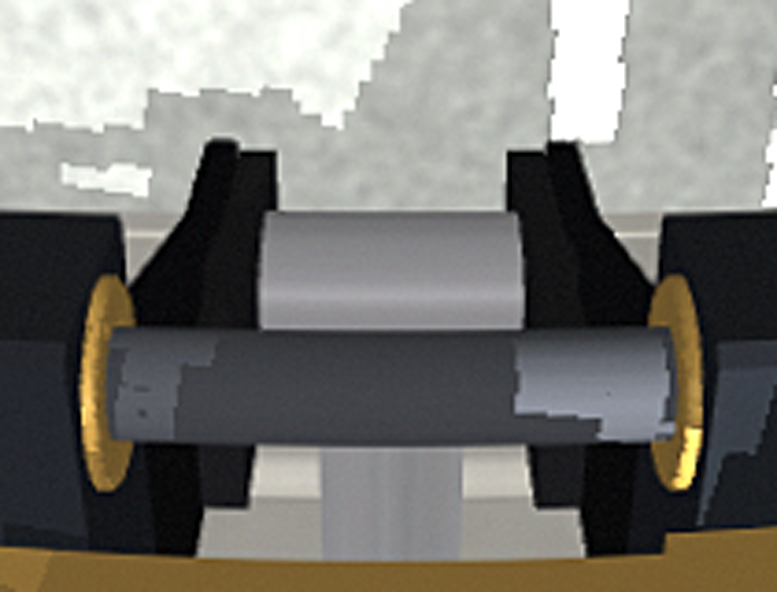

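```bash
cat > arc.py <<'E'
import numpy as np,sys
a=[float(v) for v in sys.argv[1:]]
p=lambda t:200.4*np.array([-np.cos(np.radians(t+3.72)),np.sin(np.radians(t+3.72))])
for s,e in zip(a,a[1:]): d=p(e)-p(s); print(e,"x",round(-d[1],1),"z",round(d[0],1))
E
python3 arc.py 0 1 3 6 9 12 15 18 21 24 26 28 31 34 37 40 43 46 49 51
cat > ang.py <<'E'
from h import *
P=[]; W=[]
for i in range(2):
    s=robot.read_state(); P.append(s["tool_pos"]); W.append(s["gripper_width"]); optics.capture("wrist")
P=np.mean(P,0); g0=np.array([.4776,-.0364,.0752]); ux=np.array([np.cos(.1375),np.sin(.1375),0])
h=g0+.2*ux-[0,0,.013]; d=P-h; x=-d@ux; z=d[2]
print("pos",np.round(P,4),"lid deg",round(np.degrees(np.arctan2(z,x))-3.72,2),"r",round(np.hypot(x,z)*1000,1),"lat",round((P-g0)@[-ux[1],ux[0],0]*1000,1),"F",np.round(s["ft_force"],1),"M",np.round(s["wrist_torque"],2),"w",np.round(W[-1]*87,1),"t",s["time_s"])
E
python3 ang.py
```

```text
1.0 x -3.5 z 0.3
3.0 x -7.0 z 0.7
6.0 x -10.4 z 1.5
9.0 x -10.3 z 2.0
12.0 x -10.2 z 2.6
15.0 x -10.0 z 3.1
18.0 x -9.8 z 3.6
21.0 x -9.6 z 4.1
24.0 x -9.4 z 4.6
26.0 x -6.1 z 3.4
28.0 x -6.0 z 3.6
31.0 x -8.8 z 5.7
34.0 x -8.5 z 6.2
37.0 x -8.1 z 6.6
40.0 x -7.8 z 7.1
43.0 x -7.4 z 7.4
46.0 x -7.0 z 7.8
49.0 x -6.6 z 8.2
51.0 x -4.1 z 5.6
pos [ 0.4776 -0.0364  0.0752] lid deg -0.01 r 200.5 lat 0.0 F [-0.9 -0.3 -0.3] M [ 0.07 -0.19 -0.01] w 30.0 t 18.7833
```

```bash
python3 -m inch '[[[0,0,0],[-3.5,0,0.3],20],[[0,0,0],[-7,0,0.7],20],[[0,0,0],[-10.4,0,1.5],20],[[0,0,0],[-10.3,0,2],20],[[0,0,0],[-10.2,0,2.6],20],[[0,0,0],[-10,0,3.1],20],[[0,0,0],[-9.8,0,3.6],20],[[0,0,0],[0,0,0],20],[[0,0,0],[0,0,0],20],[[0,0,0],[0,0,0],20]]' 25
python3 ang.py; python3 - <<'E'
from h import *
s=Cam("side"); s.crop("s16.png",200,150,160,120,5)
E
```

```text
time_s: 19.67
tool_pos: [0.4908, -0.0345, 0.1366]
ee_rot: [0.705, -0.049, 0.706, 0.049]
ft_force: [-4.2, -2.1, 0.8]
gripper_width: 0.343
pos [ 0.4908 -0.0345  0.1365] lid deg 17.97 r 200.9 lat 0.1 F [-4.8 -3.  -0.1] M [-0.26  0.58 -0.01] w 29.5 t 19.7167
```

View pics/s16.png

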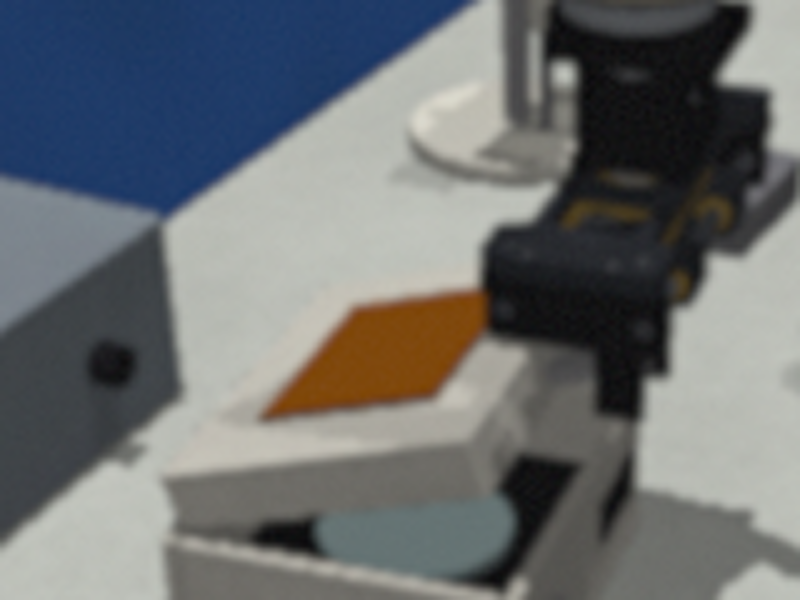

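The lid is open about 18° and the fingers still hold the roller. Raising further.

```bash
python3 arc.py 18 20 23 26 29 32 35 38 40; python3 -m inch '[[[0,0,0],[-6.5,0,2.6],20],[[0,0,0],[-9.5,0,4.3],20],[[0,0,0],[-9.3,0,4.8],20],[[0,0,0],[-9,0,5.3],20],[[0,0,0],[-8.7,0,5.8],20],[[0,0,0],[-8.4,0,6.3],20],[[0,0,0],[-8.1,0,6.7],20],[[0,0,0],[0,0,0],20],[[0,0,0],[0,0,0],20],[[0,0,0],[0,0,0],20]]' 25
python3 ang.py
```

```text
20.0 x -6.5 z 2.7
23.0 x -9.5 z 4.5
26.0 x -9.2 z 5.0
29.0 x -9.0 z 5.4
32.0 x -8.7 z 5.9
35.0 x -8.4 z 6.3
38.0 x -8.0 z 6.8
40.0 x -5.1 z 4.7
time_s: 20.65
tool_pos: [0.5268, -0.0295, 0.1958]
ee_rot: [0.705, -0.049, 0.705, 0.049]
ft_force: [-1.5, -2.6, -0.6]
gripper_width: 0.337
pos [ 0.5267 -0.0296  0.1958] lid deg 37.88 r 201.2 lat 0.1 F [-0.2 -2.  -0.6] M [-0.31 -0.27  0.01] w 29.4 t 20.7
```

```bash
python3 arc.py 38 40 43 46 49 52 55 57 59; python3 -m inch '[[[0,0,0],[-5.1,0,4.9],20],[[0,0,0],[-7.4,0,7.4],20],[[0,0,0],[-7,0,7.8],20],[[0,0,0],[-6.6,0,8.1],20],[[0,0,0],[-6.2,0,8.5],20],[[0,0,0],[-5.7,0,8.8],20],[[0,0,0],[-3.6,0,6],20],[[0,0,0],[0,0,0],20],[[0,0,0],[0,0,0],20],[[0,0,0],[0,0,0],20]]' 25
python3 ang.py; python3 - <<'E'
from h import *
s=Cam("side"); s.crop("s17.png",200,110,160,120,5)
E
```

```text
40.0 x -5.1 z 4.7
43.0 x -7.4 z 7.4
46.0 x -7.0 z 7.8
49.0 x -6.6 z 8.2
52.0 x -6.1 z 8.5
55.0 x -5.7 z 8.8
57.0 x -3.5 z 6.0
59.0 x -3.3 z 6.2
time_s: 21.58
tool_pos: [0.5774, -0.0225, 0.2374]
ee_rot: [0.705, -0.049, 0.705, 0.049]
ft_force: [-0.6, -3.1, 1.0]
gripper_width: 0.339
pos [ 0.5774 -0.0225  0.2374] lid deg 56.75 r 201.3 lat 0.1 F [ 0.2 -2.3  1.4] M [-0.35 -0.04 -0.02] w 29.7 t 21.6333
```

View pics/s17.png

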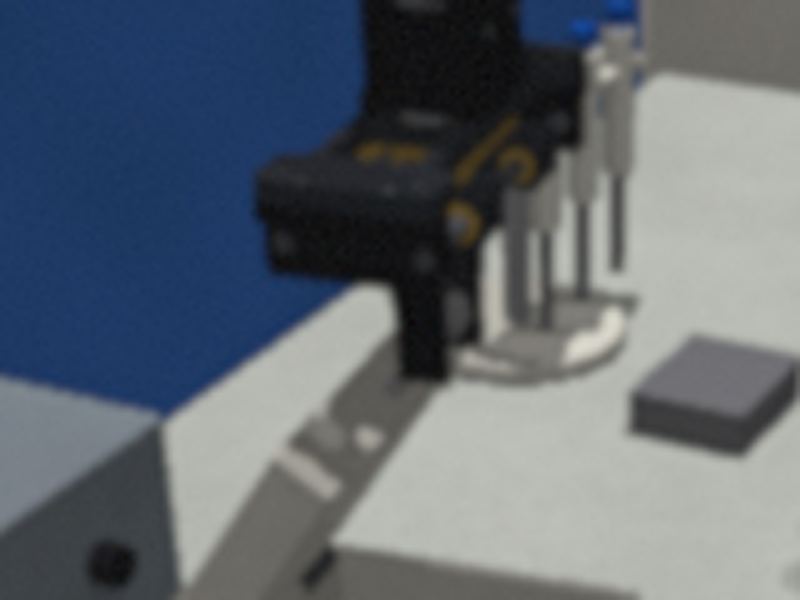

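```bash
python3 arc.py 57 59 61 63 65 67 67.5; python3 -m inch '[[[0,0,0],[-3.2,0,6.2],20],[[0,0,0],[-3,0,6.3],20],[[0,0,0],[-2.8,0,6.4],20],[[0,0,0],[-2.6,0,6.5],20],[[0,0,0],[-2.4,0,6.6],20],[[0,0,0],[0,0,0],20],[[0,0,0],[0,0,0],20],[[0,0,0],[0,0,0],20],[[0,0,0],[0,0,0],20],[[0,0,0],[0,0,0],20]]' 25
python3 ang.py; python3 - <<'E'
from h import *
s=Cam("side"); s.crop("s18.png",200,110,160,120,5)
E
```

```text
59.0 x -3.3 z 6.2
61.0 x -3.1 z 6.3
63.0 x -2.9 z 6.4
65.0 x -2.7 z 6.5
67.0 x -2.4 z 6.6
67.5 x -0.6 z 1.7
time_s: 22.57
tool_pos: [0.6099, -0.018, 0.2521]
ee_rot: [0.706, -0.049, 0.705, 0.049]
ft_force: [-1.2, -2.8, 5.4]
gripper_width: 0.34
pos [ 0.6099 -0.018   0.2521] lid deg 67.01 r 201.2 lat 0.1 F [-1.6 -3.9  5.5] M [-0.41  0.09 -0.01] w 29.9 t 22.6167
```

View pics/s18.png

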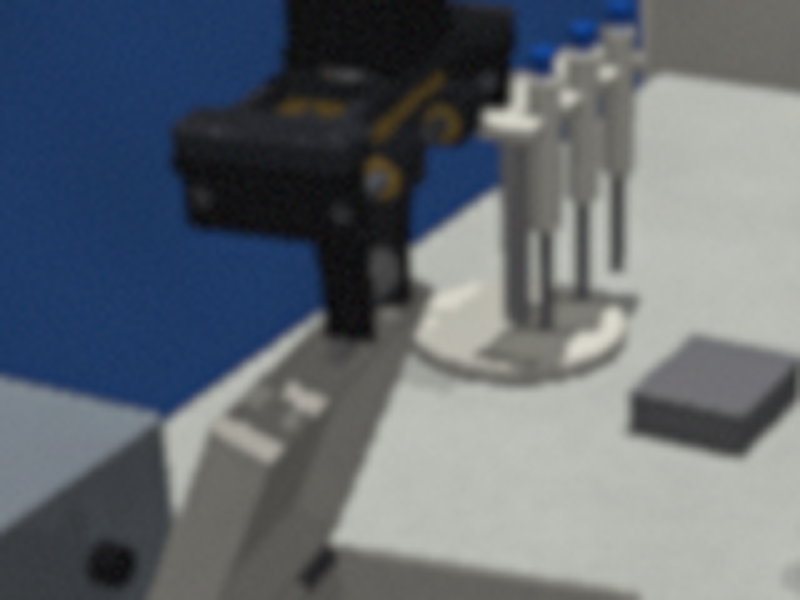

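```bash
cat > lidov.py <<'E'
from h import *
import sys
def ov(fn,angs,box=(200,110,160,120),k=5):
    s=Cam("side"); im=cv2.resize(s.im[box[1]:box[1]+box[3],box[0]:box[0]+box[2]],None,fx=k,fy=k,interpolation=cv2.INTER_CUBIC)
    yaw=.1375; ux=np.array([np.cos(yaw),np.sin(yaw),0]); uy=np.array([-ux[1],ux[0],0]); uz=np.array([0,0,1.])
    h=np.array([.4776,-.0364,.094])+.2*ux-.013*uz
    for a,col in angs:
        t=np.radians(a); ex=np.cos(t)*ux-np.sin(t)*uz; ez=np.sin(t)*ux+np.cos(t)*uz
        P=lambda x,y,z:h+(x*ex+y*uy+z*ez)/1000
        for L in([(-160,-93,0),(-160,93,0),(-160,93,32),(-160,-93,32),(-160,-93,0)],[(-160,93,0),(-5,93,0)],[(-160,93,32),(-5,93,32)]):
            q=(s.px(np.array([P(*v) for v in L]))-box[:2]+.5)*k-.5
            cv2.polylines(im,[np.round(q).astype(int).reshape(-1,1,2)],False,col,1)
    cv2.imwrite("pics/"+fn,im)
if __name__=="__main__": ov(sys.argv[1],[(float(sys.argv[2]),(0,0,255)),(float(sys.argv[3]),(0,255,0))],(200,150,160,120))
E
python3 lidov.py o1.png 67 62
```

```text
(no output)
```

View pics/o1.png

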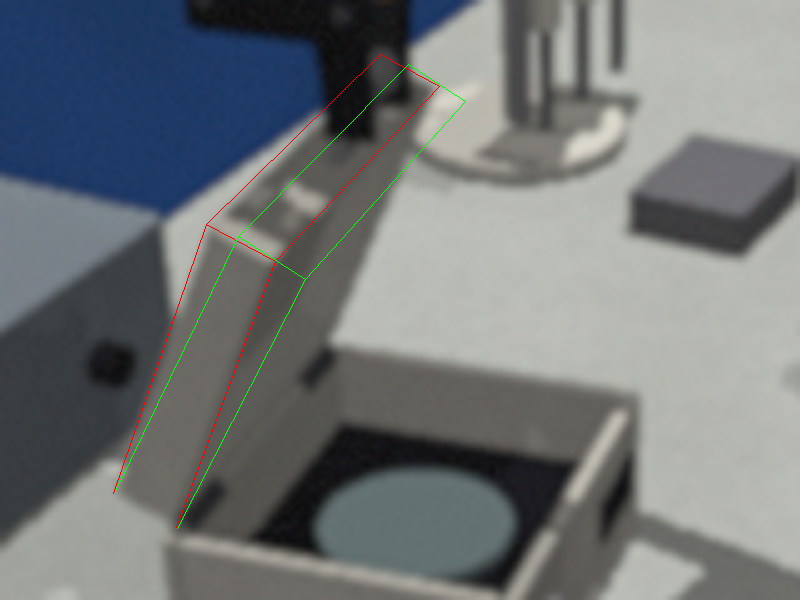

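The overlay confirms a lid angle of about 67°, past balance and below 75°. Easing back to about 53°.

```bash
python3 arc.py 67 66 64 62 60 58 56 54 53; python3 -m inch '[[[0,0,0],[1.2,0,-3.3],20],[[0,0,0],[2.5,0,-6.6],20],[[0,0,0],[2.8,0,-6.5],20],[[0,0,0],[3,0,-6.4],20],[[0,0,0],[3.2,0,-6.2],20],[[0,0,0],[3.4,0,-6.1],20],[[0,0,0],[3.7,0,-6],20],[[0,0,0],[1.9,0,-2.9],20],[[0,0,0],[0,0,0],20],[[0,0,0],[0,0,0],20]]' 25
python3 ang.py; python3 lidov.py o2.png 53 57;python3 - <<'E'
from h import *
t=Cam("top"); t.crop("t19.png",215,150,250,170,3)
E
```

```text
66.0 x 1.2 z -3.3
64.0 x 2.5 z -6.5
62.0 x 2.8 z -6.4
60.0 x 3.0 z -6.3
58.0 x 3.2 z -6.2
56.0 x 3.4 z -6.1
54.0 x 3.6 z -6.0
53.0 x 1.9 z -2.9
time_s: 23.6
tool_pos: [0.5653, -0.0242, 0.2292]
ee_rot: [0.705, -0.049, 0.706, 0.049]
ft_force: [1.2, -5.0, 0.5]
gripper_width: 0.341
pos [ 0.5654 -0.0241  0.2293] lid deg 52.61 r 200.8 lat 0.1 F [ 2.  -5.5  0. ] M [-0.67 -0.29 -0.05] w 29.8 t 23.65
```

View pics/o2.png

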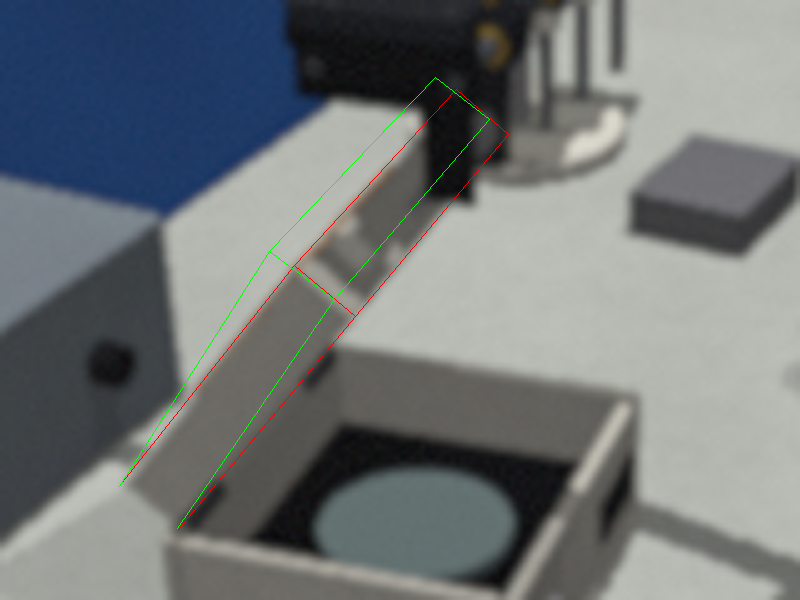

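View pics/t19.png

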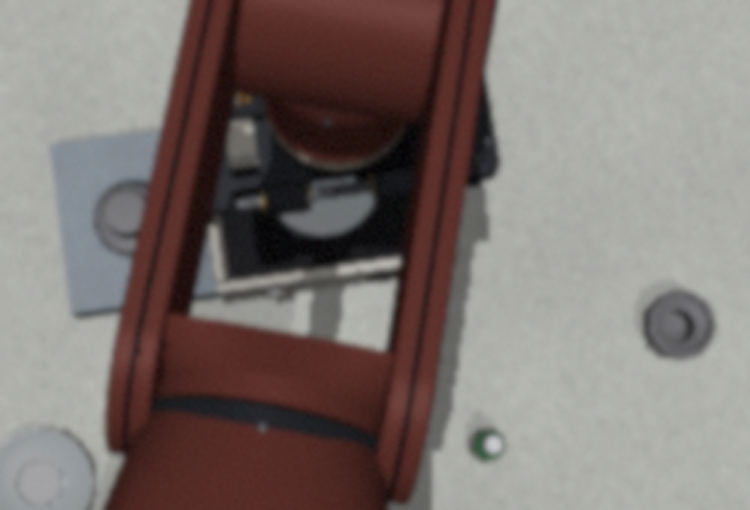

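```bash
python3 -m inch '[[[0,0,0],[0,0,0],20],[[0,0,0],[0,0,0],20],[[0,0,0],[0,0,0],20],[[0,0,0],[0,0,0],20],[[0,0,0],[0,0,0],20],[[0,0,0],[0,0,0],20],[[0,0,0],[0,0,0],20],[[0,0,0],[0,0,0],20],[[0,0,0],[0,0,0],20],[[0,0,0],[0,0,0],20]]' 25; python3 ang.py; python3 -c "
from h import *
s=Cam('side'); s.crop('s20.png',190,170,150,150,4)"
```

```text
time_s: 24.63
tool_pos: [0.5659, -0.0241, 0.2296]
ee_rot: [0.705, -0.049, 0.706, 0.049]
ft_force: [1.1, -4.3, -0.4]
gripper_width: 0.342
pos [ 0.5659 -0.0241  0.2296] lid deg 52.76 r 200.8 lat 0.1 F [-0.5 -4.4 -0.9] M [-0.71 -0.3  -0.03] w 29.9 t 24.6833
```

View pics/s20.png

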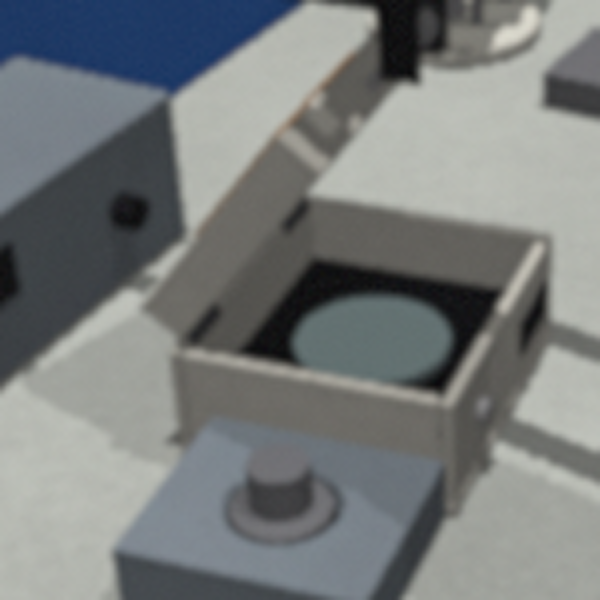

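```bash
python3 -c "
from h import *
s=Cam('side'); b=(235,270,55,45);k=12
im=cv2.resize(s.im[b[1]:b[1]+b[3],b[0]:b[0]+b[2]],None,fx=k,fy=k,interpolation=cv2.INTER_CUBIC)
th=np.linspace(0,6.29,60)
for z,r,c in((.041,.028,(0,0,255)),(.07,.017,(0,255,0)),(.04,.031,(255,0,0))):
    P=np.stack([.5657+r*np.cos(th),.1353+r*np.sin(th),0*th+z],1); q=(s.px(P)-b[:2]+.5)*k-.5
    cv2.polylines(im,[np.round(q).astype(int).reshape(-1,1,2)],True,c,1)
cv2.imwrite('pics/s21.png',im)"
```

```text
(no output)
```

View pics/s21.png

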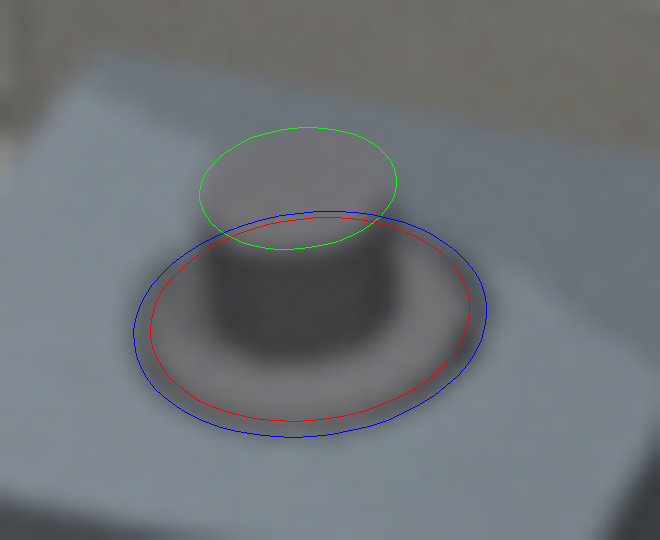

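The seated-height overlay matches the cap's disc, flange and rim. The lid is steady at about 53°. Handing in.

```bash
python3 -c "
from rig import robot
print(robot.hand_in())"
```

```text
the job is handed in; nothing more can be done
None
```

The scanner is ready: the clean cap is home in the pocket and the lid is held at about 53° in the fingers. I handed in at about 24.8 s of the 64 s allowed; the hand-in reports no verdict.

**Cap:** I took the flange-down cap, lowered it into the pocket until it met the floor at about 5 N, and let go. Wrist-camera fits put the disc, flange and rim centres within about 1 mm of each other, and a side-view overlay at the seated height matches.

**Lid:** I gripped the roller by its ends and raised the lid to about 67°, by both tool position and side-view overlay. I then eased it back to about 52.8° (tool reading) and 53° (overlay), still gripped at 30 mm. Forces on the tool during the lid move were about 6 N or less.

**Disagreements:**
- **Grip opening:** while I carried the cap, the opening read about 42 mm against a 34 mm barrel, and the wrist picture also showed gaps between the fingers and the barrel. I never explained this, but the cap stayed put in the hand.
- **Pocket position:** the pocket appeared about 8 to 10 mm nearer the housing than the stated 70 mm, so I went by the rim seen in the cameras.
- **Side load:** a steady sideways force of about 4 to 5 N stayed on the grip at the end.

**Bystanders:** the used cap, drop bottle and dish looked unmoved in the last top view. I did not check the jar, beaker and boxes one by one at the end.

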